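Reverse the row of ware onto the firing board

ROBOT

A 6-joint arm with a two-finger parallel gripper is mounted at the origin on the work surface. World frame = base frame: x ahead of the robot, y to its left, z up, the work surface at z = 0. Lengths are in m, angles in rad, forces in N, time in s.
With the tool pointing down it reaches from about 0.3 to 0.825 m from the base axis. Payload 5.4 kg.
Tool frame: the origin (TCP) lies at the very end of the fingers, on their centre line; the grasp point (between the pads) lies 19 mm behind it; x points along the fingers, y is the direction in which the jaws open and shut, and the axes are right-handed (so a half turn about x gives the same grasp; the last joint's range is limited). The gripper opens to 92 mm and grips with 3 to 60 N. Pads are 20 mm wide; open, the fingers measure 128 mm over their backs; the gripper's body (75 mm by 189 mm) begins 69 mm behind the grasp point.
Start: joints at [-1.312, 0.158, 1.597, -0, 1.386, -0.21], TCP at [0.26, -0.513, 0.215] pointing down, gripper open.
Joint ranges: [-2.91, 2.91], [-0.94, 2.29], [0.18, 2.7], [-1.29, 4.43], [0.17, 2.64], [-3, 3]. Speed limits (rad/s): [2.57, 2.57, 3.14, 3.14, 3.14, 3.14].

INTERFACE

Orientations are given as a 3x3 rotation matrix whose columns are the frame's x, y, z axes.
In Python, from workcell import bot gives the robot as it stands.
- The arm moves only by the tool apply_moves, never from a script. Its arguments are lists of equal length, an entry for each row: "slide": the shift along the tool's x, y, z normalised to -1 to 1, where 1 is 0.3 m, a list of three; "rot": the turn, a rotation vector about the tool's x, y, z normalised to -1 to 1, where 1 is 45 degrees, a list of three. In form: {"slide": [[dx, dy, dz], ...], "rot": [[wx, wy, wz], ...]}. A call has 1 to 20 rows; each row shifts and turns the commanded pose from where the row before left it, along the tool's axes as they then stand; what a row does not reach is not made up. A row lasts 1/12 s, in which the tool goes at most 41.7 mm and 7.16 degrees, less where a joint would pass 70% of its speed; a pose out of reach is approached as far as the arm can. A call with a number of a shift or a turn outside -1 to 1 is refused whole. A call with a gripper value outside its range is refused whole. "jaw" is the gripper command: -1 is fully open, 1 is shut, values between are in proportion, set as the call begins (left out, the last holds). The fingers move at their own pace and stop on an object; the grip force is fixed at half the most. Time passes only in rows, so rows that do not move let the fingers close. It gives the time, the measured TCP pose, the force and the opening at its end, in the units of the state.
- bot.get_obs(): the state, without advancing time (a new reading comes with each control period).
- bot.get_image(name): name is "side" or "top"; returns the picture (420x560x3 uint8, red, green, blue); there is no depth.
- bot.camera_model(name): a dict with "intrinsics" (3x3 intrinsics, pixels), "extrinsics" (4x4, takes a point from camera to world coordinates). Camera axes: x right, y down, z forward; pixel columns grow to the right and rows downward; lengths in m; the calibration is good to about 2 mm. A picture is of the moment at which its call begins. camera_model takes no time and is no camera call.
- bot.close_job(): hands the job in, once; it reports no verdict.
The state is a dict: "clock": time; "joint_positions": joint angles; "dq": joint speeds; "joint_efforts": joint torques, N m; "tool_pos": TCP position; "orientation": TCP orientation; "ft_force": force on the tool from outside, world axes, zero at the start; "ft_torque": the same for the moment, N m; "width": finger opening in m.
Only numpy, scipy, OpenCV 4.12 (cv2) and the standard library are available. Lean on these libraries where they do the work, as an engineer would, in place of code of your own. Each camera call takes 0.05 s, during which the arm holds its last target.

TASK

Move the four unglazed pieces from the pale drying board onto the dark firing board in reverse order: the piece furthest left on the drying board (seen from the robot) goes on the firing board's right-most tile, the second from the left on the second tile from the right, and so on. Stand each one upright in the middle of its tile, set down rather than dropped, and let it go. The clay is fragile: do not tip any piece over or knock it about, and leave the plaster moulds at the sides where they are.

Things in the scene. Friction and masses are not known exactly. Their poses are not given: they have to be found in the camera images.
- tumbler_mid (a point): the tall straight open tumbler, round, 54 mm across, 70 mm high, hollow with a 5 mm wall; unglazed grey-beige clay, 0.1 to 0.25 kg, loose, stands upright on its plaster disc at the start. The point is on its axis, half-way up (35 mm above its foot); z up the axis.
- vase_mid (a point): the bud vase, round, solid: straight body 58 mm across from 10 to 46 mm above its foot, then a shoulder and a 20 mm neck with a 28 mm lip, 74 mm high in all; unglazed grey-beige clay, 0.1 to 0.25 kg, loose, stands upright on its plaster disc at the start. The point is on its axis, half-way up (37 mm above its foot); z up the axis.
- pot_mid (a point): the lidded pot, round, solid: straight body 58 mm across up to 42 mm above its foot, a 64 mm lid edge from 43 to 47 mm, a 22 mm wide knob on top, 70 mm high in all; unglazed grey-beige clay, 0.1 to 0.25 kg, loose, stands upright on its plaster disc at the start. The point is on its axis, half-way up (35 mm above its foot); z up the axis.
- dish_mid (a point): the low straight-sided open dish, round, 66 mm across, 46 mm high, hollow with a 5 mm wall; unglazed grey-beige clay, 0.1 to 0.25 kg, loose, stands upright on its plaster disc at the start. The point is on its axis, half-way up (23 mm above its foot); z up the axis.
- disc_tumbler: fixed round white plaster disc on the drying board, 88 mm across, 6 mm thick, on which the tumbler stands at the start (within 5 mm of its middle). Origin at the centre of its underside, top 6 mm above that.
- disc_vase: fixed round white plaster disc on the drying board, 88 mm across, 6 mm thick, on which the vase stands at the start (within 5 mm of its middle). Origin at the centre of its underside, top 6 mm above that.
- disc_pot: fixed round white plaster disc on the drying board, 88 mm across, 6 mm thick, on which the pot stands at the start (within 5 mm of its middle). Origin at the centre of its underside, top 6 mm above that.
- disc_dish: fixed round white plaster disc on the drying board, 88 mm across, 6 mm thick, on which the dish stands at the start (within 5 mm of its middle). Origin at the centre of its underside, top 6 mm above that.
- drying_board: pale wooden board, fixed, 110 x 450 x 18 mm, that carries the four white discs in a row, 105 mm from centre to centre. It may be the nearer or the farther of the two boards. Origin at the centre of its underside, y along the row to the robot's left, x away from the robot, z up; disc centres at y = +157.5, +52.5, -52.5, -157.5 mm, x = 0; disc tops 24 mm up.
- firing_board: dark wooden board, fixed, 110 x 450 x 18 mm, with four fixed square terracotta tiles in a row (88 x 88 x 6 mm each, all alike, empty at the start). Origin at the centre of its underside, y along the row to the robot's left, x away from the robot, z up; tile centres at y = +157.5, +52.5, -52.5, -157.5 mm, x = 0; tile tops 24 mm up.
- mould_a: white plaster mould, a drum 96 mm across and 85 mm high, standing loose to the robot's left of the boards, not part of the job. Origin at the centre of its underside.
- mould_b: white plaster mould, a drum 110 mm across and 75 mm high, standing loose to the robot's right of the boards, not part of the job. Origin at the centre of its underside.
There are look-alikes about, which are no part of the job. What is shaped like the part that bears vase_mid but blue is not meant.

How it is judged:
At the end, for the whole second after the job is handed in: Each piece stands upright (within 5 degrees) on the tile that mirrors its starting place in the row (1st from left to 1st from right, and so on), its axis within 13 mm of the tile's centre in the board's x and y, its foot within 4 mm of the tile's top, at rest (under 0.02 m/s) and let go (((y of disc_tumbler in the frame of drying_board between 0.1275 and 0.1875 m and y of tumbler_mid in the frame of firing_board between -0.1705 and -0.1445 m) or (y of disc_tumbler in the frame of drying_board between 0.0225 and 0.0825 m and y of tumbler_mid in the frame of firing_board between -0.0655 and -0.0395 m) or (y of disc_tumbler in the frame of drying_board between -0.0825 and -0.0225 m and y of tumbler_mid in the frame of firing_board between 0.0395 and 0.0655 m) or (y of disc_tumbler in the frame of drying_board between -0.1875 and -0.1275 m and y of tumbler_mid in the frame of firing_board between 0.1445 and 0.1705 m)) and x of tumbler_mid in the frame of firing_board between -0.013 and 0.013 m and z of tumbler_mid in the frame of firing_board between 0.055 and 0.063 m and angle between each of tumbler_mid, vase_mid, pot_mid, dish_mid's own z axis and vertical below 0.1 rad and linear speed of each of tumbler, vase, pot, dish below 0.02 m/s and ((y of disc_vase in the frame of drying_board between 0.1275 and 0.1875 m and y of vase_mid in the frame of firing_board between -0.1705 and -0.1445 m) or (y of disc_vase in the frame of drying_board between 0.0225 and 0.0825 m and y of vase_mid in the frame of firing_board between -0.0655 and -0.0395 m) or (y of disc_vase in the frame of drying_board between -0.0825 and -0.0225 m and y of vase_mid in the frame of firing_board between 0.0395 and 0.0655 m) or (y of disc_vase in the frame of drying_board between -0.1875 and -0.1275 m and y of vase_mid in the frame of firing_board between 0.1445 and 0.1705 m)) and x of vase_mid in the frame of firing_board between -0.013 and 0.013 m and z of vase_mid in the frame of firing_board between 0.057 and 0.065 m and ((y of disc_pot in the frame of drying_board between 0.1275 and 0.1875 m and y of pot_mid in the frame of firing_board between -0.1705 and -0.1445 m) or (y of disc_pot in the frame of drying_board between 0.0225 and 0.0825 m and y of pot_mid in the frame of firing_board between -0.0655 and -0.0395 m) or (y of disc_pot in the frame of drying_board between -0.0825 and -0.0225 m and y of pot_mid in the frame of firing_board between 0.0395 and 0.0655 m) or (y of disc_pot in the frame of drying_board between -0.1875 and -0.1275 m and y of pot_mid in the frame of firing_board between 0.1445 and 0.1705 m)) and x of pot_mid in the frame of firing_board between -0.013 and 0.013 m and z of pot_mid in the frame of firing_board between 0.055 and 0.063 m and ((y of disc_dish in the frame of drying_board between 0.1275 and 0.1875 m and y of dish_mid in the frame of firing_board between -0.1705 and -0.1445 m) or (y of disc_dish in the frame of drying_board between 0.0225 and 0.0825 m and y of dish_mid in the frame of firing_board between -0.0655 and -0.0395 m) or (y of disc_dish in the frame of drying_board between -0.0825 and -0.0225 m and y of dish_mid in the frame of firing_board between 0.0395 and 0.0655 m) or (y of disc_dish in the frame of drying_board between -0.1875 and -0.1275 m and y of dish_mid in the frame of firing_board between 0.1445 and 0.1705 m)) and x of dish_mid in the frame of firing_board between -0.013 and 0.013 m and z of dish_mid in the frame of firing_board between 0.043 and 0.051 m); the robot touches nothing.
It fails at once if a piece is tipped over (leans more than 35 degrees) (angle between any of tumbler_mid, vase_mid, pot_mid, dish_mid's own z axis and vertical above 0.61 rad).
It fails at once if a piece is dropped or flung (faster than 0.5 m/s, a fall of about 13 mm, while no finger touches it) ((linear speed of tumbler above 0.5 m/s and contact force between tumbler and the fingers below 0.05 N) or (linear speed of vase above 0.5 m/s and contact force between vase and the fingers below 0.05 N) or (linear speed of pot above 0.5 m/s and contact force between pot and the fingers below 0.05 N) or (linear speed of dish above 0.5 m/s and contact force between dish and the fingers below 0.05 N)).
It fails at once if a plaster mould beside the work is pushed more than 30 mm (distance of any of mould_a, mould_b from where it was at the start of the episode above 0.03 m).
It also fails if it takes over 112 s, if anything falls off the work surface, if the arm or the gripper's body presses on something with over 40 N, if the wrist force passes 120 N, or if a joint passes its speed limit or range.

## Working session

There is one attempt and no reset: what is moved stays moved. The work goes in short steps, Python scripts to look and compute and a tool call to move; the robot and the scene stay as the last step left them, time stands still between calls to the robot, and variables do not carry over. Pictures are saved under pics/ and viewed, and the job is handed in when it is done.

Besides the shell and the picture viewer there is one more tool, called as name(argument=value, ...), one argument or row to a line, values as JSON. apply_moves: Moves the arm, as the interface text tells. Its arguments: {"type":"object","properties":{"slide":{"type":"array","items":{"type":"array","items":{"type":"number"}}},"rot":{"type":"array","items":{"type":"array","items":{"type":"number"}}},"jaw":{"type":"number"}},"required":["slide","rot"]}

```bash
mkdir -p pics; ls; python3 - <<'E'
from workcell import bot
import cv2,numpy as np
for n in("side","top"):
    cv2.imwrite(f"pics/{n}0.png",bot.get_image(n)[:,:,::-1])
    m=bot.camera_model(n);print(n,np.round(m["intrinsics"],1).tolist(),np.round(m["extrinsics"],4).tolist())
print(bot.get_obs())
E
```

```text
pics
side [[537.2, 0.0, 265.6], [0.0, 537.2, 210.5], [0.0, 0.0, 1.0]] [[0.983, -0.1358, 0.1239, 0.4201], [-0.1828, -0.6529, 0.7351, -1.121], [-0.019, -0.7452, -0.6666, 1.0889], [0.0, 0.0, 0.0, 1.0]]
top [[488.3, 0.0, 279.2], [0.0, 488.3, 216.9], [0.0, 0.0, 1.0]] [[-0.0018, -0.9962, 0.0873, 0.5025], [-0.9999, 0.0032, 0.015, -0.0146], [-0.0152, -0.0872, -0.9961, 1.2833], [0.0, 0.0, 0.0, 1.0]]
{'clock': 0.1, 'joint_positions': array([-1.31213905e+00,  1.59001111e-01,  1.59812478e+00, -1.43257009e-06,
        1.38617536e+00, -2.10092893e-01]), 'dq': array([ 0.00010497, -0.00119057, -0.00157027,  0.00136433,  0.00031112,
        0.00090092]), 'joint_efforts': array([-2.53674705e-05, -3.86501813e+01, -3.22960567e+01,  7.02708308e-02,
        3.40125407e-02, -5.46558135e-05]), 'tool_pos': array([ 0.25960411, -0.51242184,  0.21369964]), 'orientation': array([[-4.38391954e-04,  4.51771488e-01, -8.92133583e-01],
       [ 1.65140284e-03, -8.92132125e-01, -4.51771562e-01],
       [-9.99998540e-01, -1.67132495e-03, -3.54953171e-04]]), 'ft_force': array([ 0.06110126, -0.46389182,  0.17595201]), 'ft_torque': array([0.02747594, 0.00212629, 0.01632143]), 'width': 0.0923026429996521}
```

View pics/side0.png

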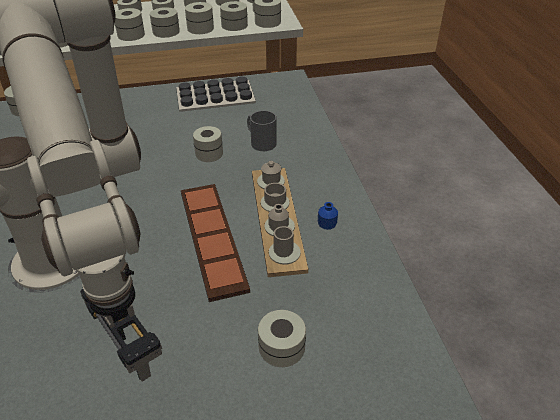

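View pics/top0.png

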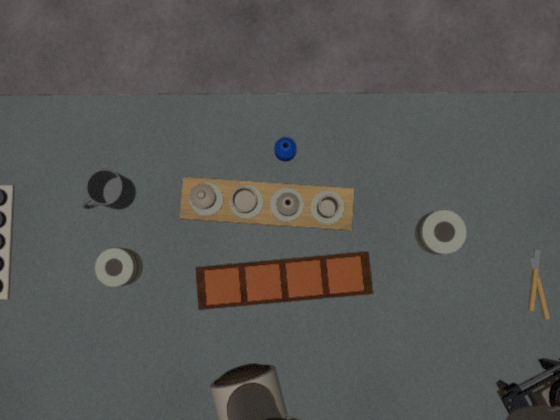

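```bash
cat > h.py <<'E'
from workcell import bot
import cv2,numpy as np
def ray(n,uv,z):
    m=bot.camera_model(n);K=np.array(m["intrinsics"]);T=np.array(m["extrinsics"])
    d=T[:3,:3]@np.linalg.solve(K,np.array([uv[0],uv[1],1.]))
    o=T[:3,3];return o+d*(z-o[2])/d[2]
def proj(n,p):
    m=bot.camera_model(n);K=np.array(m["intrinsics"]);T=np.array(m["extrinsics"])
    c=T[:3,:3].T@(np.array(p)-T[:3,3]);q=K@c;return q[:2]/q[2]
def mask(im,lo,hi): return cv2.inRange(cv2.cvtColor(im,cv2.COLOR_RGB2HSV),np.array(lo),np.array(hi))
E
python3 - <<'E'
from h import *
for n in("top","side"):
    im=cv2.imread(f"pics/{n}0.png")[:,:,::-1].copy()
    hsv=cv2.cvtColor(im,cv2.COLOR_RGB2HSV)
    pts=[(222,286),(264,283),(190,190),(219,211),(115,256),(288,215)] if n=="top" else [(225,272),(300,262),(285,258),(284,240),(275,190)]
    print([hsv[v,u].tolist() for u,v in pts])
    m=mask(im,(3,130,90),(14,255,255))
    for c in cv2.findContours(m,0,2)[0]:
        if 200<cv2.contourArea(c)<3000:
            M=cv2.moments(c);uv=(M['m10']/M['m00'],M['m01']/M['m00']);print(n,"tile",np.round(uv,1),cv2.contourArea(c),np.round(ray(n,uv,.024),4))
E
python3 - <<'E'
from h import *
for n,(x0,y0,x1,y1) in {"top":(170,160,380,320),"side":(170,150,330,310)}.items():
    im=cv2.imread(f"pics/{n}0.png")[y0:y1,x0:x1]
    s=3.6
    cv2.imwrite(f"pics/{n}0c.png",cv2.resize(im,None,fx=s,fy=s,interpolation=2))
E
```

```text
[[10, 167, 130], [10, 170, 129], [17, 106, 139], [18, 118, 136], [33, 22, 139], [21, 40, 82]]
top tile [222.  285.9] 1151.0 [0.4357 0.1512 0.024 ]
top tile [262.9 282.1] 1152.0 [0.4452 0.0465 0.024 ]
top tile [303.7 278.4] 1155.5 [ 0.4546 -0.0579  0.024 ]
top tile [344.5 274.5] 1153.5 [ 0.4643 -0.1624  0.024 ]
[[9, 139, 150], [18, 108, 172], [30, 28, 165], [14, 52, 54], [13, 52, 69]]
side tile [223.1 272.9] 788.5 [ 0.4631 -0.1665  0.024 ]
side tile [214.9 245.6] 666.0 [ 0.4531 -0.0619  0.024 ]
side tile [207.6 220.9] 570.0 [0.4437 0.0427 0.024 ]
side tile [201.  198.6] 499.5 [0.4342 0.1472 0.024 ]
```

View pics/top0c.png

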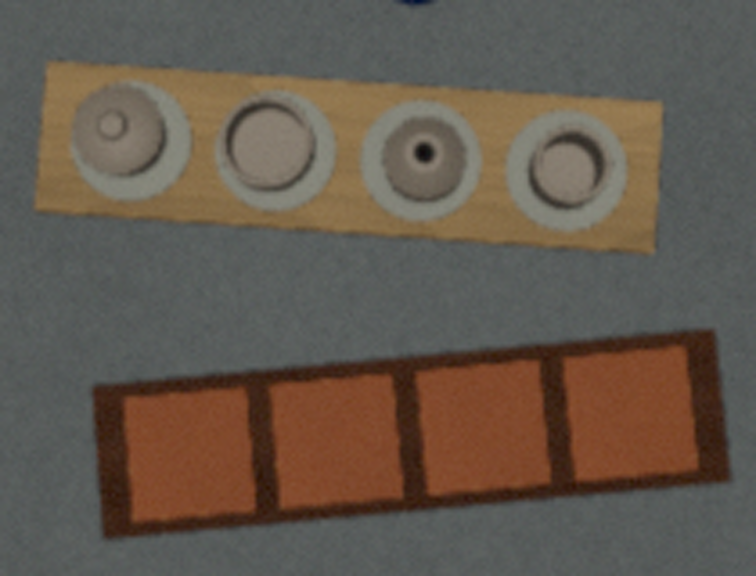

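View pics/side0c.png

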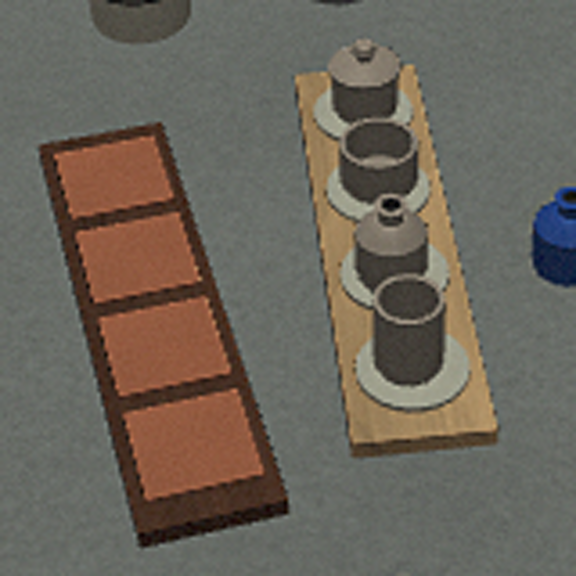

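```bash
python3 - <<'E'
from h import *
o={"top":(170,160),"side":(170,150)}
F={"pot":(.092,(112,123),(363,45)),"dish":(.070,(270,143),(379,145)),"vase":(.098,(424,152),(391,205)),"tumbler":(.094,(567,167),(409,300))}
for k,(z,a,b) in F.items():
    print(k,*[np.round(ray(n,np.array(p)/3.6+o[n],z)[:2],4) for n,p in(("top",a),("side",b))])
# board & discs
for n,(x0,y0,x1,y1) in {"top":(170,165,365,240),"side":(235,150,315,280)}.items():
    im=np.ascontiguousarray(cv2.imread(f"pics/{n}0.png")[:,:,::-1])
    m=np.zeros(im.shape[:2],np.uint8); m[y0:y1,x0:x1]=mask(im,(14,80,90),(24,200,255))[y0:y1,x0:x1]
    c=max(cv2.findContours(m,0,2)[0],key=cv2.contourArea)
    P=np.array([ray(n,p[0],.018)[:2] for p in cv2.convexHull(c)],np.float32)
    (cx,cy),(w,h),a=cv2.minAreaRect(P);print(n,"board",cx,cy,w,h,a)
    t=np.radians(a if w<h else a-90);u=np.array([-np.sin(t),np.cos(t)])
    print(u,[np.round(np.array([cx,cy])+u*s,4).tolist() for s in(.1575,.0525,-.0525,-.1575)])
E
```

```text
pot [0.6637 0.1958] [0.6619 0.1937]
dish [0.6522 0.0893] [0.654  0.0851]
vase [ 0.6422 -0.0177] [ 0.6424 -0.0212]
tumbler [ 0.6321 -0.1148] [ 0.6351 -0.123 ]
top board 0.6494035720825195 0.03801289200782776 0.4497350752353668 0.1106659397482872 85.86237335205078
[0.07215246 0.99739361] [[0.6608, 0.1951], [0.6532, 0.0904], [0.6456, -0.0144], [0.638, -0.1191]]
side board 0.6483113169670105 0.03469128906726837 0.4487348198890686 0.10971685498952866 85.94190216064453
[0.07076797 0.9974928 ] [[0.6595, 0.1918], [0.652, 0.0871], [0.6446, -0.0177], [0.6372, -0.1224]]
```

apply_moves(
  slide=[
    [0,0,0],
    [0,0,0],
    [0,0,0],
    [0,0,0],
    [0,0,0],
    [0,0,0],
    [0,0,0],
    [0,0,0],
    [0,0,0],
    [0,0,0],
  ],
  rot=[
    [-0.13,0,0],
    [-0.13,0,0],
    [-0.13,0,0],
    [-0.13,0,0],
    [-0.13,0,0],
    [-0.13,0,0],
    [-0.13,0,0],
    [-0.13,0,0],
    [-0.13,0,0],
    [-0.14,0,0],
  ],
  jaw=-1,
)

```text
clock: 0.93
tool_pos: [0.2597, -0.5126, 0.214]
orientation: [[-0.0, 0.998, -0.068], [0.001, -0.068, -0.998], [-1.0, -0.0, -0.001]]
ft_force: [0.3, 0.5, -0.6]
width: 0.092
```

```bash
cat > go.py <<'E'
import sys
from h import *
# usage: go.py x y z yawdeg
x,y,z,yaw=map(float,sys.argv[1:5])
o=bot.get_obs();R=o["orientation"];p=o["tool_pos"]
t=np.radians(yaw);Y=np.array([np.cos(t),np.sin(t),0]);X=np.array([0,0,-1.]);Rt=np.c_[X,Y,np.cross(X,Y)]
from scipy.spatial.transform import Rotation as Ro
rv=Ro.from_matrix(R.T@Rt).as_rotvec()/np.radians(45)
d=np.array([x,y,z])-p
print("t",round(o["clock"],2),"pos",np.round(p,4),"yaw",round(float(np.degrees(np.arctan2(R[1,1],R[0,1]))),2),"w",round(o["width"],4),"F",np.round(o["ft_force"],1),"q",np.round(o["joint_positions"],2))
print("rot",np.round(rv,3),"slide if unrotated",np.round(R.T@d/.3,3),"slide after rot",np.round(Rt.T@d/.3,3))
E
python3 go.py .634 -.119 .215 -4.1
```

```text
t 0.93 pos [ 0.2597 -0.5126  0.214 ] yaw -3.9 w 0.092 F [ 0.3  0.5 -0.6] q [-1.31  0.16  1.6  -0.    1.39 -1.24]
rot [ 0.004 -0.001  0.   ] slide if unrotated [-0.002  1.156 -1.394] slide after rot [-0.003  1.151 -1.398]
```

apply_moves(
  slide=[
    [0,0.077,-0.093],
    [0,0.077,-0.093],
    [0,0.077,-0.093],
    [0,0.077,-0.093],
    [0,0.077,-0.093],
    [0,0.077,-0.093],
    [0,0.077,-0.093],
    [0,0.077,-0.093],
    [0,0.077,-0.093],
    [0,0.077,-0.093],
    [0,0.077,-0.093],
    [0,0.077,-0.093],
    [0,0.077,-0.093],
    [0,0.077,-0.093],
    [0,0.077,-0.093],
    [0,0,0],
    [0,0,0],
  ],
  rot=[
    [0,0,0],
    [0,0,0],
    [0,0,0],
    [0,0,0],
    [0,0,0],
    [0,0,0],
    [0,0,0],
    [0,0,0],
    [0,0,0],
    [0,0,0],
    [0,0,0],
    [0,0,0],
    [0,0,0],
    [0,0,0],
    [0,0,0],
    [0,0,0],
    [0,0,0],
  ],
)

```text
clock: 2.35
tool_pos: [0.6363, -0.1193, 0.2136]
orientation: [[-0.001, 0.998, -0.07], [0.0, -0.07, -0.998], [-1.0, -0.001, -0.0]]
ft_force: [-0.1, -0.4, -0.0]
width: 0.0919
```

```bash
python3 go.py .634 -.119 .13 -4.1; python3 - <<'E'
from h import *
p=bot.get_obs()["tool_pos"];R=bot.get_obs()["orientation"]
a=[]
for n in("top","side"):
    im=bot.get_image(n)[:,:,::-1].copy()
    for s in(-.046,.046,0):
        u=proj(n,p+R[:,1]*s);print(n,s,np.round(u,1))
    c=proj(n,p).astype(int)
    cr=im[max(c[1]-60,0):c[1]+60,c[0]-50:c[0]+50];a.append(cv2.resize(cr,(400,480),interpolation=2));print(n,"crop origin",c-[50,60])
cv2.imwrite("pics/h1.png",np.hstack(a))
E
```

```text
t 2.35 pos [ 0.6363 -0.1193  0.2136] yaw -4.02 w 0.0919 F [-0.1 -0.4 -0. ] q [-0.37  0.35  1.38 -0.    1.42 -0.3 ]
rot [ 0.002 -0.     0.002] slide if unrotated [ 0.279 -0.007 -0.   ] slide after rot [ 0.279 -0.008 -0.   ]
top -0.046 [332.8 219.4]
top 0.046 [335.3 178. ]
top 0 [334.  198.6]
top crop origin [284 138]
side -0.046 [265.7 199.7]
side 0.046 [302.1 196.5]
side 0 [283.9 198.1]
side crop origin [233 138]
```

View pics/h1.png

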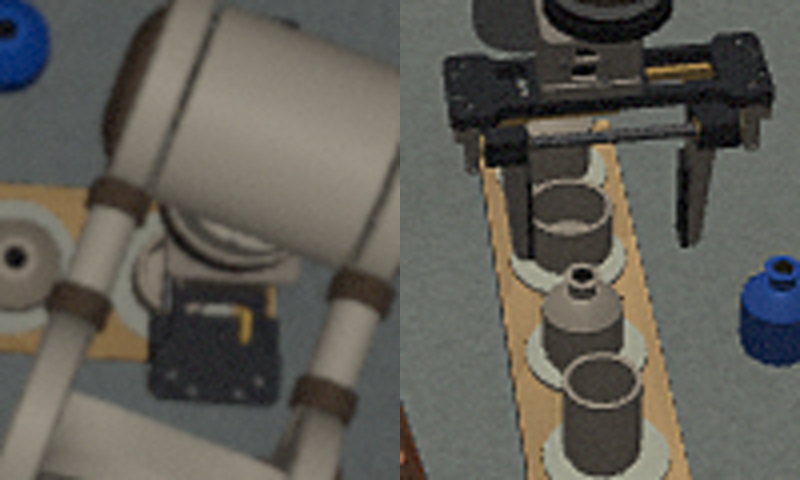

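apply_moves(
  slide=[
    [0,-0.006,0.01],
    [0.06,0,0],
    [0.06,0,0],
    [0.06,0,0],
    [0.06,0,0],
    [0.06,0,0],
    [0.06,0,0],
    [0.06,0,0],
    [0.06,0,0],
    [0.04,0,0],
    [0.03,0,0],
    [0.02,0,0],
    [0.02,0,0],
    [0,0,0],
    [0,0,0],
  ],
  rot=[
    [0,0,0],
    [0,0,0],
    [0,0,0],
    [0,0,0],
    [0,0,0],
    [0,0,0],
    [0,0,0],
    [0,0,0],
    [0,0,0],
    [0,0,0],
    [0,0,0],
    [0,0,0],
    [0,0,0],
    [0,0,0],
    [0,0,0],
  ],
)

```text
clock: 3.7
tool_pos: [0.6342, -0.124, 0.038]
orientation: [[0.001, 0.997, -0.073], [-0.0, -0.073, -0.997], [-1.0, 0.001, 0.0]]
ft_force: [0.1, 0.4, -0.4]
width: 0.0918
```

apply_moves(
  slide=[
    [0,0,0],
    [0,0,0],
    [0,0,0],
    [0,0,0],
    [0,0,0],
    [0,0,0],
    [0,0,0],
    [0,0,0],
    [0,0,0],
    [0,0,0],
  ],
  rot=[
    [0,0,0],
    [0,0,0],
    [0,0,0],
    [0,0,0],
    [0,0,0],
    [0,0,0],
    [0,0,0],
    [0,0,0],
    [0,0,0],
    [0,0,0],
  ],
  jaw=1,
)

```text
clock: 4.53
tool_pos: [0.634, -0.1237, 0.0377]
orientation: [[0.0, 0.997, -0.073], [-0.0, -0.073, -0.997], [-1.0, 0.0, 0.0]]
ft_force: [-0.9, -0.0, 0.7]
width: 0.0543
```

```bash
cat > look.py <<'E'
import sys
from h import *
name=sys.argv[1];x0,y0,x1,y1=map(int,sys.argv[2:6]);n=sys.argv[6] if len(sys.argv)>6 else "side"
im=bot.get_image(n)[:,:,::-1];s=min(800/(x1-x0),600/(y1-y0))
cv2.imwrite(f"pics/{name}.png",cv2.resize(im[y0:y1,x0:x1],None,fx=s,fy=s,interpolation=2));print("scale",s)
E
python3 look.py g1 220 170 320 270; python3 go.py .634 -.122 .20 -4.1
```

```text
scale 6.0
t 4.58 pos [ 0.634  -0.1237  0.0378] yaw -4.19 w 0.0546 F [0.1 1.  0.8] q [-0.38  0.52  1.51  0.    1.11 -0.31]
rot [-0.002 -0.    -0.   ] slide if unrotated [-0.541 -0.    -0.006] slide after rot [-0.541 -0.    -0.006]
```

View pics/g1.png

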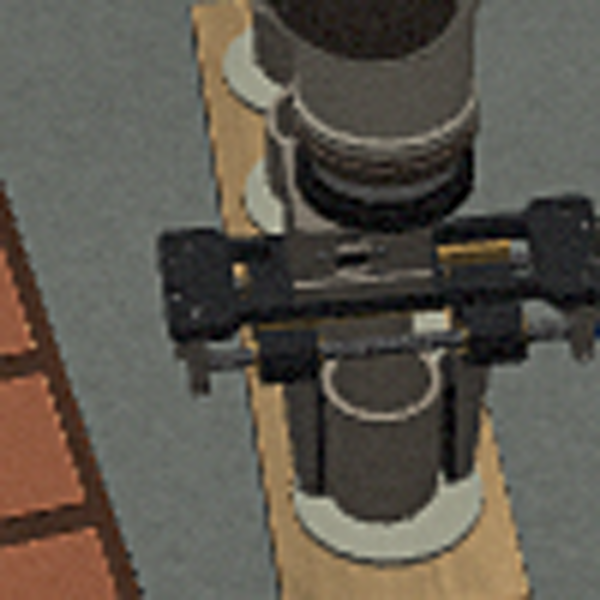

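apply_moves(
  slide=[
    [-0.02,0,0],
    [-0.05,0,0],
    [-0.07,0,0],
    [-0.08,0,0],
    [-0.08,0,0],
    [-0.06,0,0],
    [-0.03,0,0],
    [0,0,0],
  ],
  rot=[
    [0,0,0],
    [0,0,0],
    [0,0,0],
    [0,0,0],
    [0,0,0],
    [0,0,0],
    [0,0,0],
    [0,0,0],
  ],
)

```text
clock: 5.25
tool_pos: [0.6353, -0.1243, 0.1573]
orientation: [[0.004, 0.997, -0.073], [-0.002, -0.073, -0.997], [-1.0, 0.004, 0.001]]
ft_force: [0.5, -0.5, -1.4]
width: 0.0542
```

apply_moves(
  slide=[
    [0,-0.025,-0.03],
    [0,-0.052,-0.061],
    [0,-0.052,-0.061],
    [0,-0.052,-0.061],
    [0,-0.052,-0.061],
    [0,-0.052,-0.061],
    [0,-0.052,-0.061],
    [0,-0.052,-0.061],
    [0,-0.052,-0.061],
    [0,-0.052,-0.061],
    [0,-0.052,-0.061],
    [0,-0.052,-0.061],
    [0,-0.052,-0.061],
    [0,-0.052,-0.061],
    [0,-0.03,-0.03],
    [0,0,0],
    [0,0,0],
    [0,0,0],
  ],
  rot=[
    [0,0,0],
    [0,0,0],
    [0,0,0],
    [0,0,0],
    [0,0,0],
    [0,0,0],
    [0,0,0],
    [0,0,0],
    [0,0,0],
    [0,0,0],
    [0,0,0],
    [0,0,0],
    [0,0,0],
    [0,0,0],
    [0,0,0],
    [0,0,0],
    [0,0,0],
    [0,0,0],
  ],
)

```text
clock: 6.75
tool_pos: [0.4343, 0.1468, 0.1543]
orientation: [[-0.0, 0.997, -0.074], [-0.0, -0.074, -0.997], [-1.0, -0.0, 0.001]]
ft_force: [0.2, -1.3, -1.5]
width: 0.0544
```

```bash
python3 go.py .4345 .1475 .040 -4.2; python3 look.py c1 130 80 290 240
```

```text
t 6.75 pos [0.4343 0.1468 0.1543] yaw -4.22 w 0.0544 F [ 0.2 -1.3 -1.5] q [ 0.06 -0.09  1.98 -0.    1.26  0.14]
rot [-0.     0.001  0.   ] slide if unrotated [ 0.381  0.    -0.003] slide after rot [ 0.381  0.    -0.002]
scale 3.75
```

View pics/c1.png

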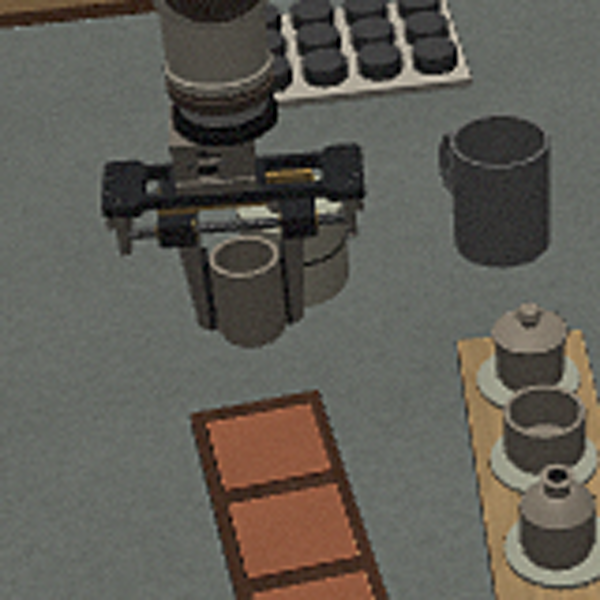

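apply_moves(
  slide=[
    [0.03,0,0],
    [0.06,0,0],
    [0.07,0,0],
    [0.07,0,0],
    [0.06,0,0],
    [0.04,0,0],
    [0.02,0,0],
    [0.015,0,0],
    [0.01,0,0],
    [0.004,0,0],
    [0,0,0],
    [0,0,0],
  ],
  rot=[
    [0,0,0],
    [0,0,0],
    [0,0,0],
    [0,0,0],
    [0,0,0],
    [0,0,0],
    [0,0,0],
    [0,0,0],
    [0,0,0],
    [0,0,0],
    [0,0,0],
    [0,0,0],
  ],
)

```text
clock: 7.8
tool_pos: [0.4345, 0.1475, 0.0416]
orientation: [[0.001, 0.997, -0.073], [0.0, -0.073, -0.997], [-1.0, 0.001, -0.0]]
ft_force: [0.3, -0.0, -1.3]
width: 0.0543
```

```bash
python3 go.py .4345 .1475 .038 -4.2; python3 look.py p1 130 130 250 250
```

```text
t 7.8 pos [0.4345 0.1475 0.0416] yaw -4.19 w 0.0543 F [ 0.3 -0.  -1.3] q [0.06 0.08 2.06 0.   1.   0.14]
rot [ 0.    -0.    -0.002] slide if unrotated [ 0.012 -0.     0.   ] slide after rot [ 0.012 -0.     0.   ]
scale 5.0
```

View pics/p1.png

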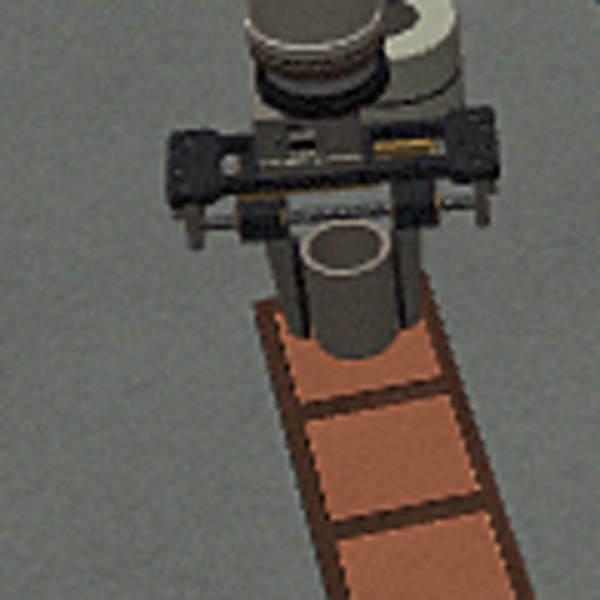

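apply_moves(
  slide=[
    [0.004,0,0],
    [0.004,0,0],
    [0.004,0,0],
    [0.001,0,0],
    [0,0,0],
    [0,0,0],
  ],
  rot=[
    [0,0,0],
    [0,0,0],
    [0,0,0],
    [0,0,0],
    [0,0,0],
    [0,0,0],
  ],
)

```text
clock: 8.35
tool_pos: [0.4341, 0.1476, 0.0377]
orientation: [[0.0, 0.997, -0.073], [-0.0, -0.073, -0.997], [-1.0, 0.0, 0.0]]
ft_force: [-2.4, -0.7, 5.7]
width: 0.0545
```

Contact (about +7 N). Release and rise.

apply_moves(
  slide=[
    [0,0,0],
    [0,0,0],
    [0,0,0],
    [0,0,0],
    [0,0,0],
    [0,0,0],
    [0,0,0],
    [-0.02,0,0],
    [-0.04,0,0],
    [-0.06,0,0],
    [-0.06,0,0],
    [-0.07,0,0],
    [-0.07,0,0],
    [-0.06,0,0],
    [0,0,0],
  ],
  rot=[
    [0,0,0],
    [0,0,0],
    [0,0,0],
    [0,0,0],
    [0,0,0],
    [0,0,0],
    [0,0,0],
    [0,0,0],
    [0,0,0],
    [0,0,0],
    [0,0,0],
    [0,0,0],
    [0,0,0],
    [0,0,0],
    [0,0,0],
  ],
  jaw=-1,
)

```text
clock: 9.6
tool_pos: [0.4367, 0.1477, 0.1554]
orientation: [[0.008, 0.997, -0.073], [0.001, -0.073, -0.997], [-1.0, 0.008, -0.001]]
ft_force: [0.5, 0.6, 0.3]
width: 0.092
```

```bash
python3 go.py .6425 -.0205 .15 -4.2; python3 look.py p1b 130 130 250 250
```

```text
t 9.6 pos [0.4367 0.1477 0.1554] yaw -4.18 w 0.092 F [0.5 0.6 0.3] q [ 0.06 -0.1   1.98  0.    1.25  0.14]
rot [ 0.    -0.001 -0.01 ] slide if unrotated [0.023 0.725 0.509] slide after rot [0.018 0.725 0.509]
scale 5.0
```

View pics/p1b.png

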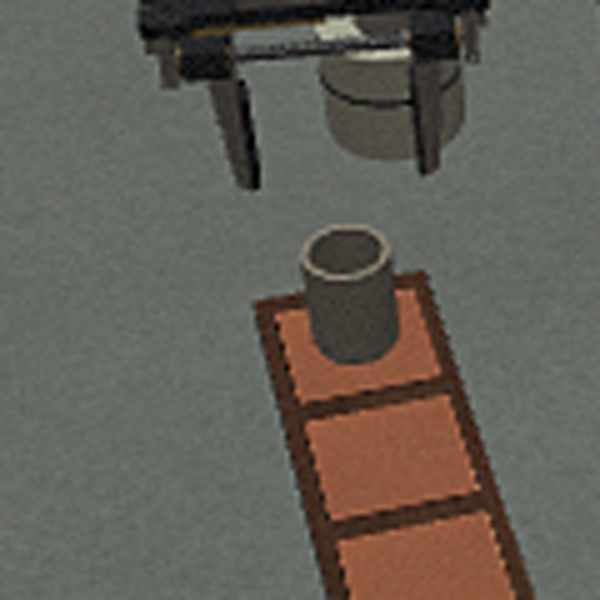

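apply_moves(
  slide=[
    [0,0.06,0.042],
    [0,0.06,0.042],
    [0,0.06,0.042],
    [0,0.06,0.042],
    [0,0.06,0.042],
    [0,0.06,0.042],
    [0,0.06,0.042],
    [0,0.06,0.042],
    [0,0.06,0.042],
    [0,0.06,0.042],
    [0,0.06,0.042],
    [0,0.06,0.042],
    [0,0,0],
    [0,0,0],
    [0,0,0],
  ],
  rot=[
    [0,0,0],
    [0,0,0],
    [0,0,0],
    [0,0,0],
    [0,0,0],
    [0,0,0],
    [0,0,0],
    [0,0,0],
    [0,0,0],
    [0,0,0],
    [0,0,0],
    [0,0,0],
    [0,0,0],
    [0,0,0],
    [0,0,0],
  ],
)

```text
clock: 10.9
tool_pos: [0.6371, -0.0185, 0.1495]
orientation: [[-0.003, 0.997, -0.073], [0.001, -0.073, -0.997], [-1.0, -0.003, -0.001]]
ft_force: [-0.5, 0.5, 1.1]
width: 0.0917
```

```bash
python3 go.py .6425 -.0205 .032 -4.2
```

```text
t 10.9 pos [ 0.6371 -0.0185  0.1495] yaw -4.18 w 0.0917 F [-0.5  0.5  1.1] q [-0.22  0.37  1.47  0.    1.3  -0.15]
rot [ 0.    -0.001  0.003] slide if unrotated [0.392 0.02  0.005] slide after rot [0.392 0.019 0.005]
```

apply_moves(
  slide=[
    [0,0.018,0.006],
    [0.05,0,0],
    [0.06,0,0],
    [0.06,0,0],
    [0.06,0,0],
    [0.06,0,0],
    [0.04,0,0],
    [0.03,0,0],
    [0.02,0,0],
    [0.01,0,0],
    [0,0,0],
    [0,0,0],
  ],
  rot=[
    [0,0,0],
    [0,0,0],
    [0,0,0],
    [0,0,0],
    [0,0,0],
    [0,0,0],
    [0,0,0],
    [0,0,0],
    [0,0,0],
    [0,0,0],
    [0,0,0],
    [0,0,0],
  ],
)

```text
clock: 11.9
tool_pos: [0.6441, -0.0214, 0.0348]
orientation: [[0.001, 0.997, -0.073], [-0.0, -0.073, -0.997], [-1.0, 0.001, 0.0]]
ft_force: [0.3, -0.1, 0.1]
width: 0.0922
```

apply_moves(
  slide=[
    [0,0,0],
    [0,0,0],
    [0,0,0],
    [0,0,0],
    [0,0,0],
    [0,0,0],
    [0,0,0],
    [0,0,0],
    [0,0,0],
    [0,0,0],
  ],
  rot=[
    [0,0,0],
    [0,0,0],
    [0,0,0],
    [0,0,0],
    [0,0,0],
    [0,0,0],
    [0,0,0],
    [0,0,0],
    [0,0,0],
    [0,0,0],
  ],
  jaw=1,
)

```text
clock: 12.73
tool_pos: [0.6431, -0.0213, 0.0341]
orientation: [[-0.001, 0.997, -0.073], [0.0, -0.073, -0.997], [-1.0, -0.001, 0.0]]
ft_force: [-3.8, 0.2, 5.3]
width: 0.0571
```

```bash
python3 look.py g2 220 150 320 250; python3 go.py .6425 -.0205 .15 -4.2
```

```text
scale 6.0
t 12.78 pos [ 0.6431 -0.0213  0.0341] yaw -4.19 w 0.0574 F [-3.9  0.1  5.4] q [-0.22  0.52  1.52 -0.    1.1  -0.15]
rot [0.    0.    0.001] slide if unrotated [-0.386 -0.003 -0.002] slide after rot [-0.386 -0.002 -0.002]
```

View pics/g2.png

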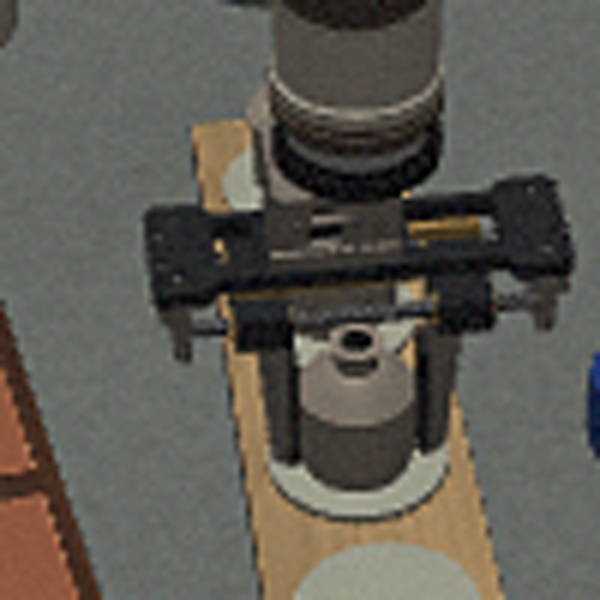

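apply_moves(
  slide=[
    [-0.02,0,0],
    [-0.05,0,0],
    [-0.07,0,0],
    [-0.08,0,0],
    [-0.08,0,0],
    [-0.06,0,0],
    [-0.03,0,0],
    [0,0,0],
  ],
  rot=[
    [0,0,0],
    [0,0,0],
    [0,0,0],
    [0,0,0],
    [0,0,0],
    [0,0,0],
    [0,0,0],
    [0,0,0],
  ],
)

```text
clock: 13.45
tool_pos: [0.6454, -0.0216, 0.1537]
orientation: [[0.006, 0.997, -0.073], [-0.001, -0.073, -0.997], [-1.0, 0.006, 0.001]]
ft_force: [0.3, -0.1, -1.3]
width: 0.0577
```

apply_moves(
  slide=[
    [0,-0.03,-0.007],
    [0,-0.06,-0.015],
    [0,-0.06,-0.015],
    [0,-0.06,-0.015],
    [0,-0.06,-0.015],
    [0,-0.06,-0.015],
    [0,-0.06,-0.015],
    [0,-0.06,-0.015],
    [0,-0.06,-0.015],
    [0,-0.06,-0.015],
    [0,-0.06,-0.015],
    [0,-0.03,-0.007],
    [0,-0.02,0],
    [0,0,0],
    [0,0,0],
    [0,0,0],
  ],
  rot=[
    [0,0,0],
    [0,0,0],
    [0,0,0],
    [0,0,0],
    [0,0,0],
    [0,0,0],
    [0,0,0],
    [0,0,0],
    [0,0,0],
    [0,0,0],
    [0,0,0],
    [0,0,0],
    [0,0,0],
    [0,0,0],
    [0,0,0],
    [0,0,0],
  ],
)

```text
clock: 14.78
tool_pos: [0.4444, 0.0424, 0.1511]
orientation: [[0.001, 0.997, -0.073], [-0.0, -0.073, -0.997], [-1.0, 0.001, 0.0]]
ft_force: [-0.0, 0.2, -2.5]
width: 0.0575
```

```bash
python3 go.py .444 .043 .036 -4.2; python3 look.py c2 130 100 290 260
```

```text
t 14.78 pos [0.4444 0.0424 0.1511] yaw -4.21 w 0.0575 F [-0.   0.2 -2.5] q [-0.18 -0.13  2.01  0.    1.25 -0.1 ]
rot [-0.     0.    -0.001] slide if unrotated [ 0.384 -0.002 -0.002] slide after rot [ 0.384 -0.002 -0.002]
scale 3.75
```

View pics/c2.png

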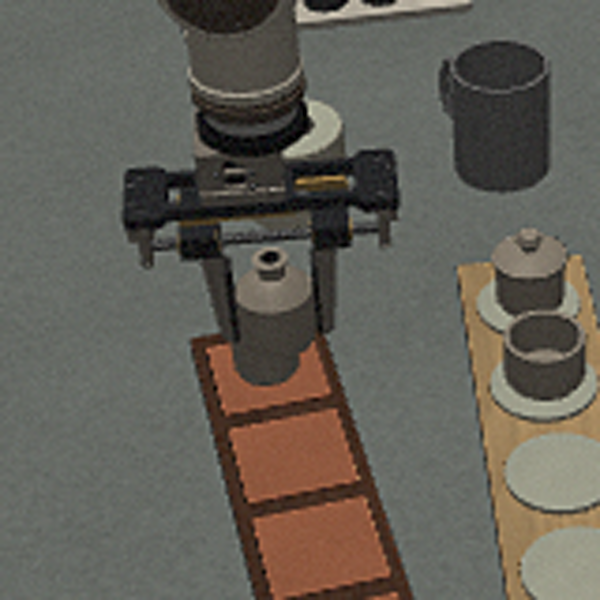

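apply_moves(
  slide=[
    [0.03,0,0],
    [0.06,0,0],
    [0.07,0,0],
    [0.07,0,0],
    [0.06,0,0],
    [0.04,0,0],
    [0.02,0,0],
    [0.015,0,0],
    [0.008,0,0],
    [0.004,0,0],
    [0,0,0],
    [0,0,0],
  ],
  rot=[
    [0,0,0],
    [0,0,0],
    [0,0,0],
    [0,0,0],
    [0,0,0],
    [0,0,0],
    [0,0,0],
    [0,0,0],
    [0,0,0],
    [0,0,0],
    [0,0,0],
    [0,0,0],
  ],
)

```text
clock: 15.83
tool_pos: [0.4443, 0.0426, 0.0386]
orientation: [[0.001, 0.997, -0.073], [-0.0, -0.073, -0.997], [-1.0, 0.001, 0.0]]
ft_force: [-0.4, -0.0, -1.1]
width: 0.0575
```

apply_moves(
  slide=[
    [0.003,0,0],
    [0.003,0,0],
    [0.003,0,0],
    [0,0,0],
    [0,0,0],
  ],
  rot=[
    [0,0,0],
    [0,0,0],
    [0,0,0],
    [0,0,0],
    [0,0,0],
  ],
)

```text
clock: 16.25
tool_pos: [0.4436, 0.0427, 0.0352]
orientation: [[-0.0, 0.997, -0.073], [0.0, -0.073, -0.997], [-1.0, -0.0, -0.0]]
ft_force: [-0.5, -0.2, -1.3]
width: 0.0576
```

apply_moves(
  slide=[
    [0.003,0,0],
    [0.002,0,0],
    [0,0,0],
    [0,0,0],
  ],
  rot=[
    [0,0,0],
    [0,0,0],
    [0,0,0],
    [0,0,0],
  ],
)

```text
clock: 16.58
tool_pos: [0.4438, 0.0427, 0.0341]
orientation: [[0.0, 0.997, -0.073], [-0.0, -0.073, -0.997], [-1.0, 0.0, 0.0]]
ft_force: [-0.9, -0.3, 4.1]
width: 0.0575
```

Contact; release and rise.

apply_moves(
  slide=[
    [0,0,0],
    [0,0,0],
    [0,0,0],
    [0,0,0],
    [0,0,0],
    [0,0,0],
    [0,0,0],
    [-0.02,0,0],
    [-0.04,0,0],
    [-0.06,0,0],
    [-0.06,0,0],
    [-0.07,0,0],
    [-0.07,0,0],
    [-0.06,0,0],
    [0,0,0],
  ],
  rot=[
    [0,0,0],
    [0,0,0],
    [0,0,0],
    [0,0,0],
    [0,0,0],
    [0,0,0],
    [0,0,0],
    [0,0,0],
    [0,0,0],
    [0,0,0],
    [0,0,0],
    [0,0,0],
    [0,0,0],
    [0,0,0],
    [0,0,0],
  ],
  jaw=-1,
)

```text
clock: 17.83
tool_pos: [0.4464, 0.0423, 0.152]
orientation: [[0.008, 0.997, -0.073], [-0.001, -0.073, -0.997], [-1.0, 0.008, 0.001]]
ft_force: [1.1, 0.0, 0.5]
width: 0.0917
```

```bash
python3 go.py .653 .086 .15 -4.2; python3 look.py p2b 150 130 310 290
```

```text
t 17.83 pos [0.4464 0.0423 0.152 ] yaw -4.18 w 0.0917 F [1.1 0.  0.5] q [-0.18 -0.13  2.01  0.    1.25 -0.1 ]
rot [ 0.     0.001 -0.01 ] slide if unrotated [ 0.012  0.676 -0.196] slide after rot [ 0.007  0.676 -0.196]
scale 3.75
```

View pics/p2b.png

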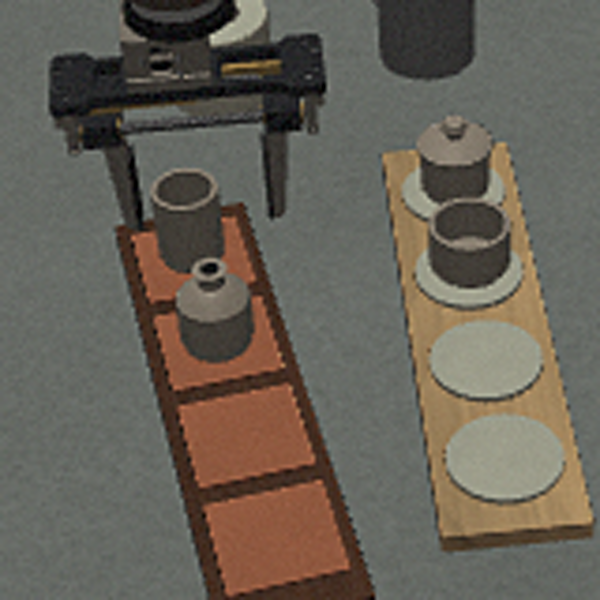

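apply_moves(
  slide=[
    [0,0.057,-0.016],
    [0,0.057,-0.016],
    [0,0.057,-0.016],
    [0,0.057,-0.016],
    [0,0.057,-0.016],
    [0,0.057,-0.016],
    [0,0.057,-0.016],
    [0,0.057,-0.016],
    [0,0.057,-0.016],
    [0,0.057,-0.016],
    [0,0.057,-0.016],
    [0,0.057,-0.016],
    [0,0,0],
    [0,0,0],
    [0,0,0],
  ],
  rot=[
    [0,0,0],
    [0,0,0],
    [0,0,0],
    [0,0,0],
    [0,0,0],
    [0,0,0],
    [0,0,0],
    [0,0,0],
    [0,0,0],
    [0,0,0],
    [0,0,0],
    [0,0,0],
    [0,0,0],
    [0,0,0],
    [0,0,0],
  ],
)

```text
clock: 19.13
tool_pos: [0.6512, 0.0851, 0.1464]
orientation: [[-0.003, 0.997, -0.073], [0.0, -0.073, -0.997], [-1.0, -0.003, 0.0]]
ft_force: [-0.4, 0.1, 0.4]
width: 0.0917
```

```bash
python3 go.py .653 .086 .032 -4.2
```

```text
t 19.13 pos [0.6512 0.0851 0.1464] yaw -4.19 w 0.0917 F [-0.4  0.1  0.4] q [-0.05  0.42  1.41 -0.    1.31  0.02]
rot [0.    0.    0.003] slide if unrotated [ 0.381  0.007 -0.003] slide after rot [ 0.381  0.006 -0.003]
```

apply_moves(
  slide=[
    [0,0.005,-0.002],
    [0.05,0,0],
    [0.06,0,0],
    [0.06,0,0],
    [0.06,0,0],
    [0.05,0,0],
    [0.04,0,0],
    [0.03,0,0],
    [0.02,0,0],
    [0.01,0,0],
    [0,0,0],
    [0,0,0],
  ],
  rot=[
    [0,0,0],
    [0,0,0],
    [0,0,0],
    [0,0,0],
    [0,0,0],
    [0,0,0],
    [0,0,0],
    [0,0,0],
    [0,0,0],
    [0,0,0],
    [0,0,0],
    [0,0,0],
  ],
)

```text
clock: 20.13
tool_pos: [0.6546, 0.0856, 0.0344]
orientation: [[0.001, 0.997, -0.073], [-0.0, -0.073, -0.997], [-1.0, 0.001, -0.0]]
ft_force: [0.2, -0.6, 1.2]
width: 0.0921
```

apply_moves(
  slide=[
    [0,0,0],
    [0,0,0],
    [0,0,0],
    [0,0,0],
    [0,0,0],
    [0,0,0],
    [0,0,0],
    [0,0,0],
    [0,0,0],
    [0,0,0],
  ],
  rot=[
    [0,0,0],
    [0,0,0],
    [0,0,0],
    [0,0,0],
    [0,0,0],
    [0,0,0],
    [0,0,0],
    [0,0,0],
    [0,0,0],
    [0,0,0],
  ],
  jaw=1,
)

```text
clock: 20.97
tool_pos: [0.6542, 0.0857, 0.0341]
orientation: [[0.0, 0.997, -0.073], [0.0, -0.073, -0.997], [-1.0, 0.0, -0.0]]
ft_force: [-1.7, -0.5, 4.2]
width: 0.0658
```

```bash
python3 look.py g3 220 130 320 230; python3 go.py .653 .086 .15 -4.2
```

```text
scale 6.0
t 21.02 pos [0.6542 0.0857 0.034 ] yaw -4.19 w 0.0659 F [-0.7 -0.2  4.9] q [-0.05  0.55  1.47  0.    1.12  0.02]
rot [ 0. -0. -0.] slide if unrotated [-0.387 -0.004 -0.001] slide after rot [-0.387 -0.004 -0.001]
```

View pics/g3.png

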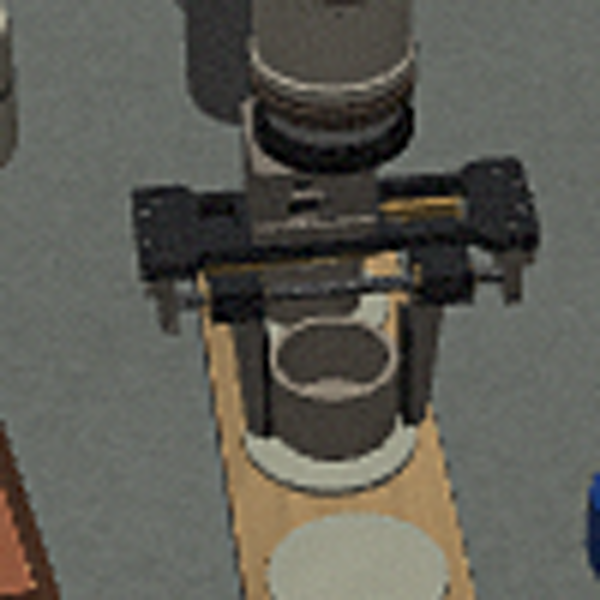

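apply_moves(
  slide=[
    [-0.02,0,0],
    [-0.05,0,0],
    [-0.07,0,0],
    [-0.08,0,0],
    [-0.08,0,0],
    [-0.06,0,0],
    [-0.03,0,0],
    [0,0,0],
  ],
  rot=[
    [0,0,0],
    [0,0,0],
    [0,0,0],
    [0,0,0],
    [0,0,0],
    [0,0,0],
    [0,0,0],
    [0,0,0],
  ],
)

```text
clock: 21.68
tool_pos: [0.6559, 0.0856, 0.1542]
orientation: [[0.006, 0.997, -0.073], [-0.0, -0.073, -0.997], [-1.0, 0.006, -0.0]]
ft_force: [1.4, -0.1, -0.4]
width: 0.0657
```

apply_moves(
  slide=[
    [0,-0.03,0.025],
    [0,-0.055,0.047],
    [0,-0.055,0.047],
    [0,-0.055,0.047],
    [0,-0.055,0.047],
    [0,-0.055,0.047],
    [0,-0.055,0.047],
    [0,-0.055,0.047],
    [0,-0.055,0.047],
    [0,-0.055,0.047],
    [0,-0.055,0.047],
    [0,-0.045,0.04],
    [0,-0.01,0.002],
    [0,0,0],
    [0,0,0],
    [0,0,0],
  ],
  rot=[
    [0,0,0],
    [0,0,0],
    [0,0,0],
    [0,0,0],
    [0,0,0],
    [0,0,0],
    [0,0,0],
    [0,0,0],
    [0,0,0],
    [0,0,0],
    [0,0,0],
    [0,0,0],
    [0,0,0],
    [0,0,0],
    [0,0,0],
    [0,0,0],
  ],
)

```text
clock: 23.02
tool_pos: [0.4528, -0.0606, 0.1505]
orientation: [[-0.0, 0.997, -0.072], [0.0, -0.072, -0.997], [-1.0, -0.0, -0.0]]
ft_force: [0.5, 0.6, -1.5]
width: 0.0656
```

```bash
python3 go.py .4535 -.061 .038 -4.2; python3 look.py c3 130 120 290 280
```

```text
t 23.02 pos [ 0.4528 -0.0606  0.1505] yaw -4.16 w 0.0656 F [ 0.5  0.6 -1.5] q [-0.4  -0.09  1.99  0.    1.25 -0.33]
rot [ 0.001 -0.     0.   ] slide if unrotated [0.375 0.003 0.001] slide after rot [0.375 0.002 0.001]
scale 3.75
```

View pics/c3.png

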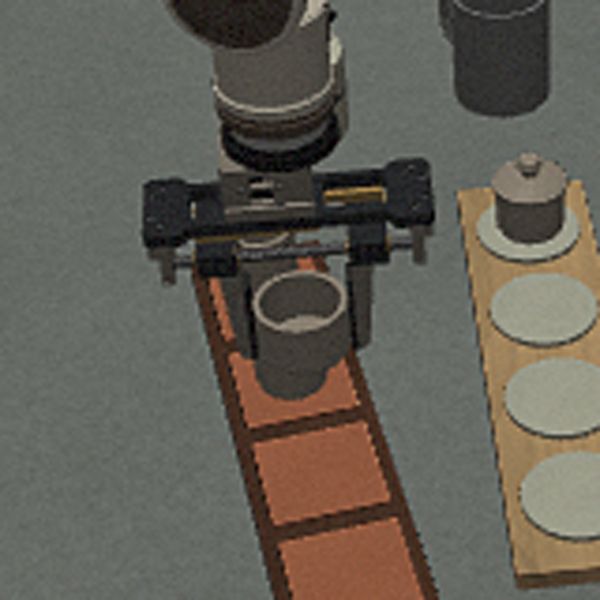

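apply_moves(
  slide=[
    [0.03,0.002,0],
    [0.06,0,0],
    [0.07,0,0],
    [0.07,0,0],
    [0.06,0,0],
    [0.04,0,0],
    [0.02,0,0],
    [0.015,0,0],
    [0.008,0,0],
    [0.004,0,0],
    [0,0,0],
    [0,0,0],
  ],
  rot=[
    [0,0,0],
    [0,0,0],
    [0,0,0],
    [0,0,0],
    [0,0,0],
    [0,0,0],
    [0,0,0],
    [0,0,0],
    [0,0,0],
    [0,0,0],
    [0,0,0],
    [0,0,0],
  ],
)

```text
clock: 24.07
tool_pos: [0.4535, -0.0614, 0.0383]
orientation: [[0.001, 0.997, -0.073], [-0.001, -0.073, -0.997], [-1.0, 0.001, 0.0]]
ft_force: [-0.2, -0.0, -1.0]
width: 0.0658
```

apply_moves(
  slide=[
    [0.003,0,0],
    [0.003,0,0],
    [0.003,0,0],
    [0,0,0],
    [0,0,0],
  ],
  rot=[
    [0,0,0],
    [0,0,0],
    [0,0,0],
    [0,0,0],
    [0,0,0],
  ],
)

```text
clock: 24.48
tool_pos: [0.4529, -0.0612, 0.0349]
orientation: [[-0.0, 0.997, -0.073], [0.0, -0.073, -0.997], [-1.0, -0.0, -0.0]]
ft_force: [-0.4, -0.5, -1.9]
width: 0.0659
```

apply_moves(
  slide=[
    [0.003,0,0],
    [0.002,0,0],
    [0,0,0],
    [0,0,0],
  ],
  rot=[
    [0,0,0],
    [0,0,0],
    [0,0,0],
    [0,0,0],
  ],
)

```text
clock: 24.82
tool_pos: [0.4531, -0.0612, 0.034]
orientation: [[-0.0, 0.997, -0.073], [-0.0, -0.073, -0.997], [-1.0, -0.0, 0.0]]
ft_force: [-2.2, -0.8, 5.2]
width: 0.0656
```

apply_moves(
  slide=[
    [0,0,0],
    [0,0,0],
    [0,0,0],
    [0,0,0],
    [0,0,0],
    [0,0,0],
    [0,0,0],
    [-0.02,0,0],
    [-0.04,0,0],
    [-0.06,0,0],
    [-0.06,0,0],
    [-0.07,0,0],
    [-0.07,0,0],
    [-0.06,0,0],
    [0,0,0],
  ],
  rot=[
    [0,0,0],
    [0,0,0],
    [0,0,0],
    [0,0,0],
    [0,0,0],
    [0,0,0],
    [0,0,0],
    [0,0,0],
    [0,0,0],
    [0,0,0],
    [0,0,0],
    [0,0,0],
    [0,0,0],
    [0,0,0],
    [0,0,0],
  ],
  jaw=-1,
)

```text
clock: 26.07
tool_pos: [0.4555, -0.0622, 0.1518]
orientation: [[0.007, 0.997, -0.073], [-0.003, -0.073, -0.997], [-1.0, 0.008, 0.002]]
ft_force: [-0.5, -0.1, -0.8]
width: 0.0917
```

```bash
python3 go.py .662 .194 .15 -4.2; python3 look.py p3b 150 130 310 290
```

```text
t 26.07 pos [ 0.4555 -0.0622  0.1518] yaw -4.18 w 0.0917 F [-0.5 -0.1 -0.8] q [-0.4  -0.1   1.98  0.    1.24 -0.33]
rot [ 0.     0.003 -0.01 ] slide if unrotated [ 0.008  0.624 -0.902] slide after rot [ 0.006  0.624 -0.902]
scale 3.75
```

View pics/p3b.png

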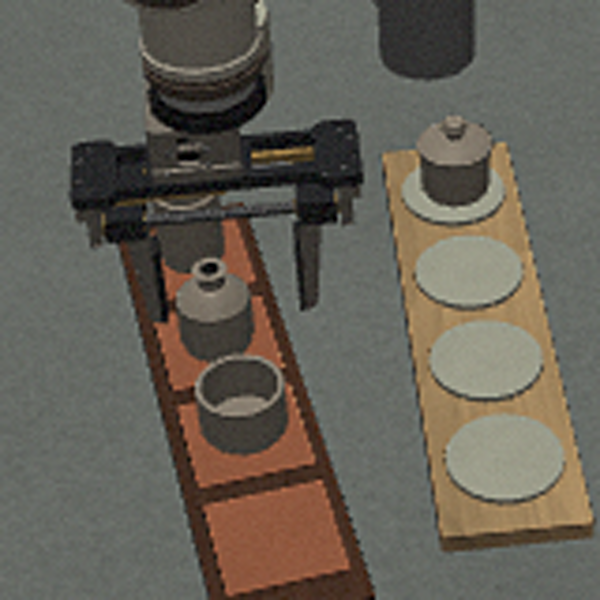

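apply_moves(
  slide=[
    [0,0.045,-0.064],
    [0,0.045,-0.064],
    [0,0.045,-0.064],
    [0,0.045,-0.064],
    [0,0.045,-0.064],
    [0,0.045,-0.064],
    [0,0.045,-0.064],
    [0,0.045,-0.064],
    [0,0.045,-0.064],
    [0,0.045,-0.064],
    [0,0.045,-0.064],
    [0,0.045,-0.064],
    [0,0.045,-0.064],
    [0,0.045,-0.064],
    [0,0,0],
    [0,0,0],
    [0,0,0],
  ],
  rot=[
    [0,0,0],
    [0,0,0],
    [0,0,0],
    [0,0,0],
    [0,0,0],
    [0,0,0],
    [0,0,0],
    [0,0,0],
    [0,0,0],
    [0,0,0],
    [0,0,0],
    [0,0,0],
    [0,0,0],
    [0,0,0],
    [0,0,0],
    [0,0,0],
    [0,0,0],
  ],
)

```text
clock: 27.53
tool_pos: [0.66, 0.1925, 0.1458]
orientation: [[-0.003, 0.997, -0.073], [-0.001, -0.073, -0.997], [-1.0, -0.003, 0.001]]
ft_force: [-0.1, -0.7, -0.9]
width: 0.0916
```

```bash
python3 go.py .662 .194 .0285 -4.2
```

```text
t 27.53 pos [0.66   0.1925 0.1458] yaw -4.19 w 0.0916 F [-0.1 -0.7 -0.9] q [ 0.11  0.5   1.31 -0.    1.34  0.18]
rot [0.    0.001 0.003] slide if unrotated [ 0.391  0.007 -0.006] slide after rot [ 0.391  0.006 -0.005]
```

apply_moves(
  slide=[
    [0,0.004,-0.006],
    [0.05,0,0],
    [0.06,0,0],
    [0.06,0,0],
    [0.06,0,0],
    [0.05,0,0],
    [0.04,0,0],
    [0.03,0,0],
    [0.02,0,0],
    [0.015,0,0],
    [0.007,0,0],
    [0,0,0],
    [0,0,0],
  ],
  rot=[
    [0,0,0],
    [0,0,0],
    [0,0,0],
    [0,0,0],
    [0,0,0],
    [0,0,0],
    [0,0,0],
    [0,0,0],
    [0,0,0],
    [0,0,0],
    [0,0,0],
    [0,0,0],
    [0,0,0],
  ],
)

```text
clock: 28.62
tool_pos: [0.6629, 0.1949, 0.0305]
orientation: [[0.001, 0.997, -0.073], [0.0, -0.073, -0.997], [-1.0, 0.001, -0.0]]
ft_force: [-0.3, -0.7, 0.0]
width: 0.0918
```

apply_moves(
  slide=[
    [0,0,0],
    [0,0,0],
    [0,0,0],
    [0,0,0],
    [0,0,0],
    [0,0,0],
    [0,0,0],
    [0,0,0],
    [0,0,0],
    [0,0,0],
  ],
  rot=[
    [0,0,0],
    [0,0,0],
    [0,0,0],
    [0,0,0],
    [0,0,0],
    [0,0,0],
    [0,0,0],
    [0,0,0],
    [0,0,0],
    [0,0,0],
  ],
  jaw=1,
)

```text
clock: 29.45
tool_pos: [0.6623, 0.1949, 0.03]
orientation: [[-0.0, 0.997, -0.073], [0.0, -0.073, -0.997], [-1.0, -0.0, -0.0]]
ft_force: [-1.7, -0.4, 2.8]
width: 0.0616
```

```bash
python3 look.py g4 220 110 320 210; python3 go.py .662 .194 .15 -4.2
```

```text
scale 6.0
t 29.5 pos [0.6624 0.1949 0.03  ] yaw -4.19 w 0.0615 F [-2.3 -0.4  2.1] q [0.11 0.63 1.37 0.   1.15 0.18]
rot [ 0. -0.  0.] slide if unrotated [-0.4   -0.001  0.003] slide after rot [-0.4   -0.001  0.003]
```

View pics/g4.png

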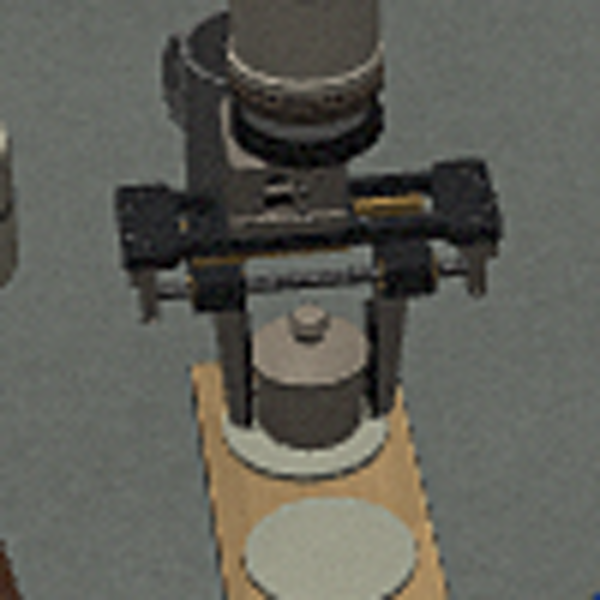

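apply_moves(
  slide=[
    [0,0,0],
    [0,0,0],
    [0,0,0],
    [-0.005,0,0],
    [-0.01,0,0],
    [-0.01,0,0],
    [-0.005,0,0],
    [0,0,0],
    [0,0,0],
  ],
  rot=[
    [0,0,0],
    [0,0,0],
    [0,0,0],
    [0,0,0],
    [0,0,0],
    [0,0,0],
    [0,0,0],
    [0,0,0],
    [0,0,0],
  ],
)

```text
clock: 30.25
tool_pos: [0.6624, 0.1948, 0.0388]
orientation: [[0.0, 0.997, -0.073], [-0.0, -0.073, -0.997], [-1.0, 0.0, -0.0]]
ft_force: [0.8, -0.5, -1.6]
width: 0.0618
```

```bash
python3 look.py g4b 235 130 305 190; python3 go.py .662 .194 .15 -4.2
```

```text
scale 10.0
t 30.3 pos [0.6623 0.1948 0.0387] yaw -4.19 w 0.0617 F [-0.2 -0.8 -2.7] q [ 0.11  0.62  1.37 -0.    1.16  0.18]
rot [0. 0. 0.] slide if unrotated [-0.371 -0.001  0.003] slide after rot [-0.371 -0.001  0.003]
```

View pics/g4b.png

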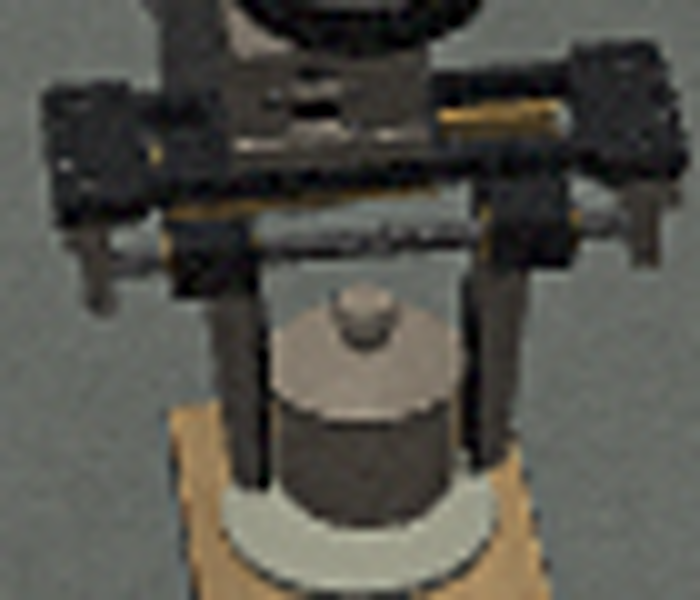

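apply_moves(
  slide=[
    [-0.01,0,0],
    [-0.03,0,0],
    [-0.05,0,0],
    [-0.05,0,0],
    [-0.05,0,0],
    [-0.05,0,0],
    [-0.05,0,0],
    [-0.04,0,0],
    [-0.02,0,0],
    [-0.01,0,0],
    [0,0,0],
    [0,0,0],
  ],
  rot=[
    [0,0,0],
    [0,0,0],
    [0,0,0],
    [0,0,0],
    [0,0,0],
    [0,0,0],
    [0,0,0],
    [0,0,0],
    [0,0,0],
    [0,0,0],
    [0,0,0],
    [0,0,0],
  ],
)

```text
clock: 31.3
tool_pos: [0.6619, 0.1948, 0.1461]
orientation: [[-0.001, 0.997, -0.073], [-0.0, -0.073, -0.997], [-1.0, -0.001, 0.0]]
ft_force: [1.2, -0.2, -2.2]
width: 0.0619
```

```bash
python3 look.py g4c 235 100 305 160; python3 go.py .4635 -.165 .15 -4.2
```

```text
scale 10.0
t 31.35 pos [0.6617 0.1947 0.1456] yaw -4.19 w 0.0618 F [ 0.7  0.8 -3.2] q [ 0.11  0.5   1.3  -0.    1.34  0.18]
rot [0.    0.    0.003] slide if unrotated [-0.013 -0.571  1.244] slide after rot [-0.015 -0.571  1.244]
```

View pics/g4c.png

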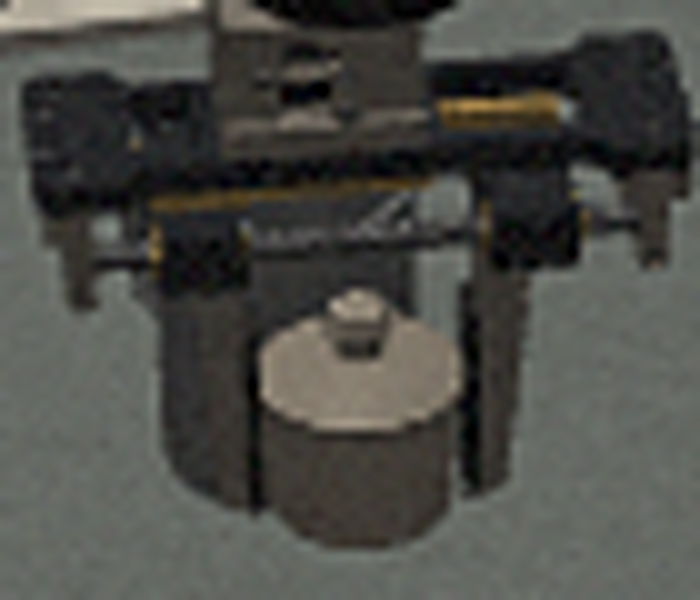

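apply_moves(
  slide=[
    [-0.01,-0.008,0.018],
    [0,-0.02,0.044],
    [0,-0.03,0.065],
    [0,-0.03,0.065],
    [0,-0.03,0.065],
    [0,-0.03,0.065],
    [0,-0.03,0.065],
    [0,-0.03,0.065],
    [0,-0.03,0.065],
    [0,-0.03,0.065],
    [0,-0.03,0.065],
    [0,-0.03,0.065],
    [0,-0.03,0.065],
    [0,-0.03,0.065],
    [0,-0.03,0.065],
    [0,-0.03,0.065],
    [0,-0.03,0.065],
    [0,-0.03,0.065],
    [0,-0.03,0.065],
    [0,-0.03,0.065],
  ],
  rot=[
    [0,0,0],
    [0,0,0],
    [0,0,0],
    [0,0,0],
    [0,0,0],
    [0,0,0],
    [0,0,0],
    [0,0,0],
    [0,0,0],
    [0,0,0],
    [0,0,0],
    [0,0,0],
    [0,0,0],
    [0,0,0],
    [0,0,0],
    [0,0,0],
    [0,0,0],
    [0,0,0],
    [0,0,0],
    [0,0,0],
  ],
)

```text
clock: 33.02
tool_pos: [0.4642, -0.1622, 0.1495]
orientation: [[-0.001, 0.997, -0.073], [0.0, -0.073, -0.997], [-1.0, -0.001, -0.0]]
ft_force: [-0.9, -0.1, -2.6]
width: 0.0615
```

apply_moves(
  slide=[
    [0,-0.007,0.01],
    [0,0,0.002],
    [0,0,0],
    [0,0,0],
    [0,0,0],
  ],
  rot=[
    [0,0,0],
    [0,0,0],
    [0,0,0],
    [0,0,0],
    [0,0,0],
  ],
)

```text
clock: 33.43
tool_pos: [0.4634, -0.164, 0.1497]
orientation: [[-0.0, 0.997, -0.072], [0.0, -0.072, -0.997], [-1.0, -0.0, -0.0]]
ft_force: [0.2, 0.7, -2.0]
width: 0.0614
```

```bash
python3 go.py .4635 -.165 .036 -4.2; python3 look.py c4 150 140 310 300
```

```text
t 33.43 pos [ 0.4634 -0.164   0.1497] yaw -4.12 w 0.0614 F [ 0.2  0.7 -2. ] q [-0.59  0.    1.9   0.    1.24 -0.51]
rot [ 0.002 -0.     0.   ] slide if unrotated [0.379 0.001 0.004] slide after rot [0.379 0.001 0.003]
scale 3.75
```

View pics/c4.png

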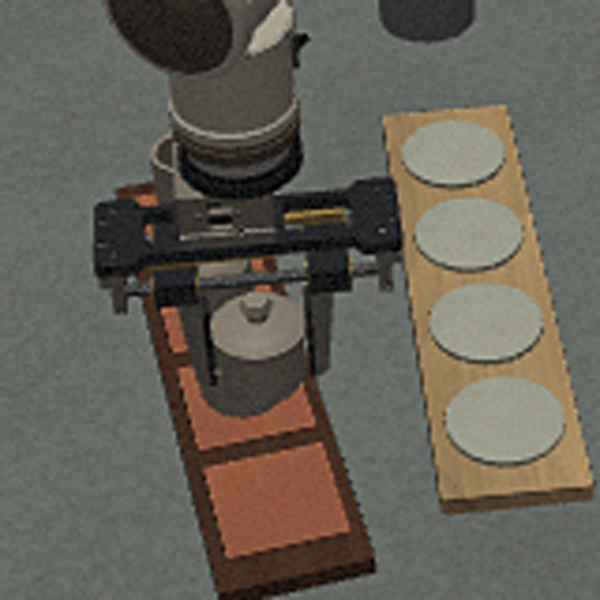

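```bash
python3 look.py c4b 185 205 255 260; python3 look.py c4t 290 190 400 300 top
```

```text
scale 10.909090909090908
scale 5.454545454545454
```

View pics/c4b.png

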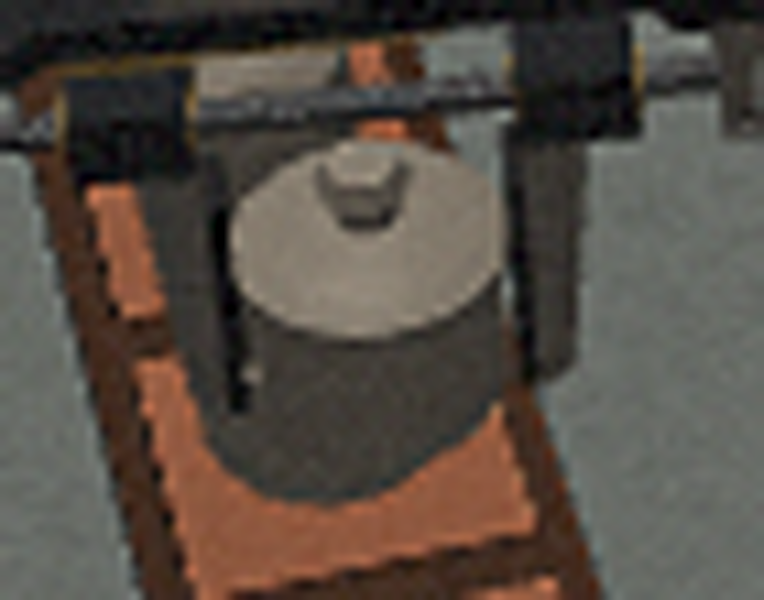

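View pics/c4t.png

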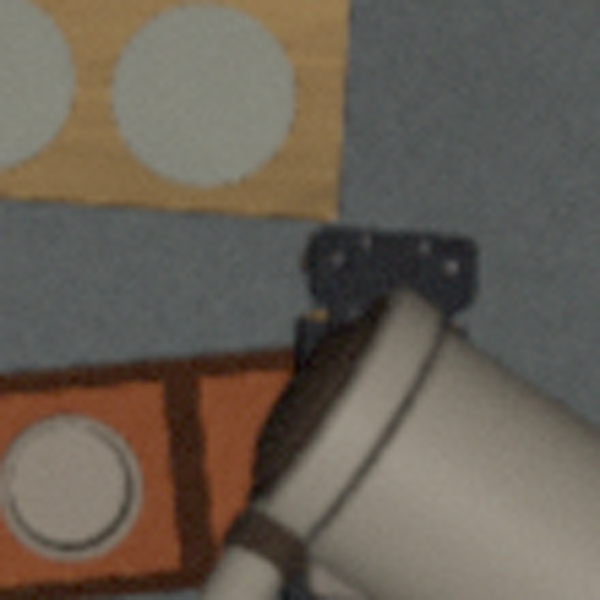

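apply_moves(
  slide=[
    [0.02,0,0.003],
    [0.04,0,0],
    [0.05,0,0],
    [0.05,0,0],
    [0.05,0,0],
    [0.05,0,0],
    [0.04,0,0],
    [0.03,0,0],
    [0.02,0,0],
    [0.01,0,0],
    [0.005,0,0],
    [0,0,0],
    [0,0,0],
  ],
  rot=[
    [0,0,0],
    [0,0,0],
    [0,0,0],
    [0,0,0],
    [0,0,0],
    [0,0,0],
    [0,0,0],
    [0,0,0],
    [0,0,0],
    [0,0,0],
    [0,0,0],
    [0,0,0],
    [0,0,0],
  ],
)

```text
clock: 34.67
tool_pos: [0.4635, -0.166, 0.0409]
orientation: [[0.001, 0.997, -0.073], [-0.001, -0.073, -0.997], [-1.0, 0.001, 0.001]]
ft_force: [-0.1, -0.4, -1.5]
width: 0.0616
```

apply_moves(
  slide=[
    [0.003,0,0],
    [0.002,0,0],
    [0,0,0],
  ],
  rot=[
    [0,0,0],
    [0,0,0],
    [0,0,0],
  ],
)

```text
clock: 34.92
tool_pos: [0.4631, -0.1658, 0.039]
orientation: [[0.0, 0.997, -0.073], [-0.0, -0.073, -0.997], [-1.0, 0.0, 0.0]]
ft_force: [-0.3, -0.4, -1.0]
width: 0.0617
```

```bash
python3 go.py .4635 -.165 .030 -4.2; python3 look.py c4d 190 235 260 295
```

```text
t 34.92 pos [ 0.4631 -0.1658  0.039 ] yaw -4.19 w 0.0617 F [-0.3 -0.4 -1. ] q [-0.59  0.17  1.97  0.    1.01 -0.52]
rot [ 0.     0.    -0.001] slide if unrotated [ 0.03   0.001 -0.003] slide after rot [ 0.03   0.001 -0.003]
scale 10.0
```

View pics/c4d.png

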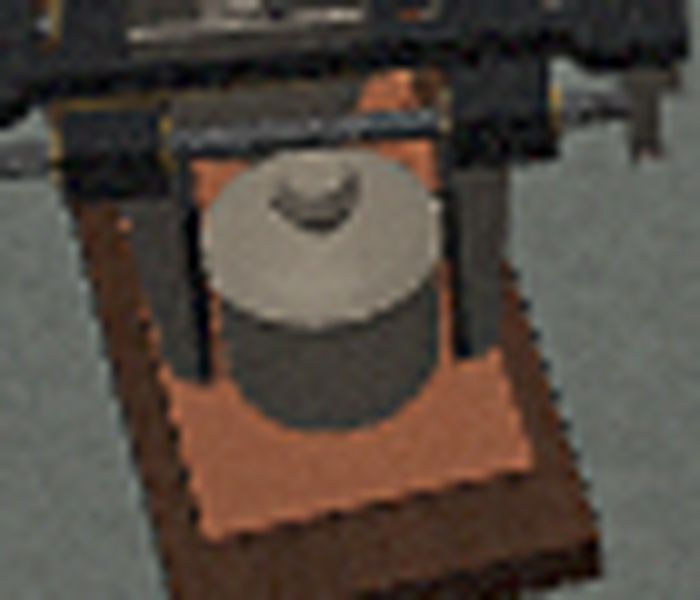

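apply_moves(
  slide=[
    [0.003,0,0],
    [0.003,0,0],
    [0.003,0,0],
    [0.003,0,0],
    [0,0,0],
  ],
  rot=[
    [0,0,0],
    [0,0,0],
    [0,0,0],
    [0,0,0],
    [0,0,0],
  ],
)

```text
clock: 35.38
tool_pos: [0.4628, -0.1656, 0.0349]
orientation: [[-0.0, 0.997, -0.073], [0.0, -0.073, -0.997], [-1.0, -0.0, -0.0]]
ft_force: [0.1, -0.3, -2.4]
width: 0.0615
```

apply_moves(
  slide=[
    [0.003,0,0],
    [0.003,0,0],
    [0.003,0,0],
    [0,0,0],
  ],
  rot=[
    [0,0,0],
    [0,0,0],
    [0,0,0],
    [0,0,0],
  ],
)

```text
clock: 35.72
tool_pos: [0.4629, -0.1656, 0.0323]
orientation: [[-0.0, 0.997, -0.073], [0.0, -0.073, -0.997], [-1.0, -0.0, -0.0]]
ft_force: [-0.4, 0.0, -1.3]
width: 0.0615
```

```bash
python3 look.py c4e 190 235 260 295
```

```text
scale 10.0
```

View pics/c4e.png

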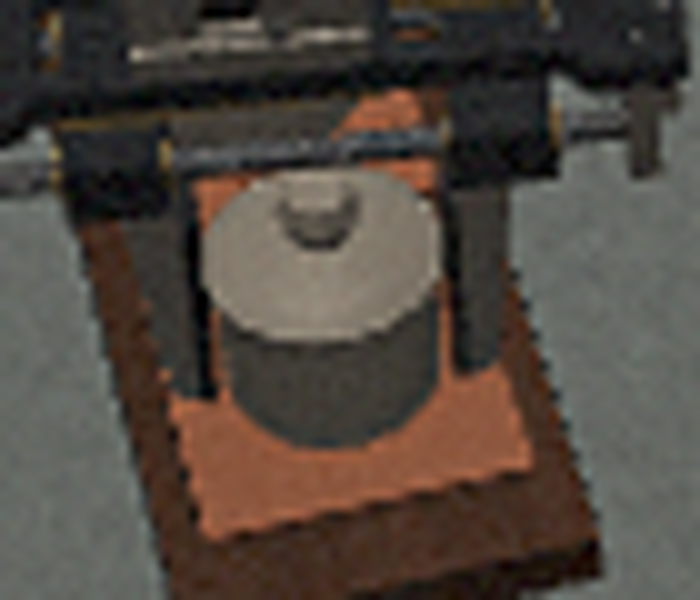

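apply_moves(
  slide=[
    [0.003,0,0],
    [0.003,0,0],
    [0.001,0,0],
    [0,0,0],
    [0,0,0],
  ],
  rot=[
    [0,0,0],
    [0,0,0],
    [0,0,0],
    [0,0,0],
    [0,0,0],
  ],
)

```text
clock: 36.18
tool_pos: [0.463, -0.1657, 0.0304]
orientation: [[0.0, 0.997, -0.073], [-0.0, -0.073, -0.997], [-1.0, 0.0, -0.0]]
ft_force: [0.1, -0.1, -2.1]
width: 0.0612
```

apply_moves(
  slide=[
    [0.002,0,0],
    [0.002,0,0],
    [0,0,0],
    [0,0,0],
  ],
  rot=[
    [0,0,0],
    [0,0,0],
    [0,0,0],
    [0,0,0],
  ],
)

```text
clock: 36.52
tool_pos: [0.4632, -0.1658, 0.0299]
orientation: [[0.0, 0.997, -0.073], [-0.0, -0.073, -0.997], [-1.0, 0.0, 0.0]]
ft_force: [-3.2, 1.5, 5.5]
width: 0.0619
```

```bash
python3 look.py c4f 190 235 260 295
```

```text
scale 10.0
```

View pics/c4f.png

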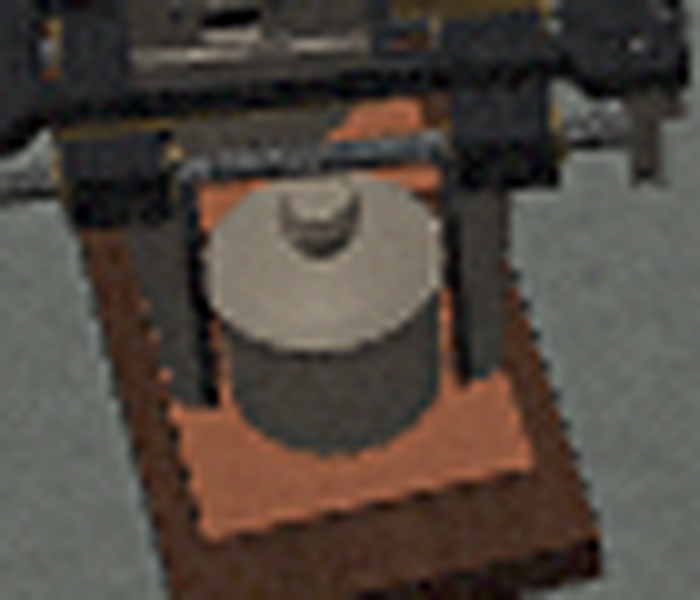

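Contact now (+7 N), the pot near upright. Release slowly without moving, then look.

apply_moves(
  slide=[
    [0,0,0],
    [0,0,0],
    [0,0,0],
    [0,0,0],
    [0,0,0],
    [0,0,0],
    [0,0,0],
  ],
  rot=[
    [0,0,0],
    [0,0,0],
    [0,0,0],
    [0,0,0],
    [0,0,0],
    [0,0,0],
    [0,0,0],
  ],
  jaw=-1,
)

```text
clock: 37.15
tool_pos: [0.463, -0.1657, 0.0292]
orientation: [[0.0, 0.997, -0.073], [-0.0, -0.073, -0.997], [-1.0, 0.0, 0.0]]
ft_force: [0.2, -0.7, -0.0]
width: 0.0919
```

```bash
python3 look.py c4g 190 235 260 295
```

```text
scale 10.0
```

View pics/c4g.png

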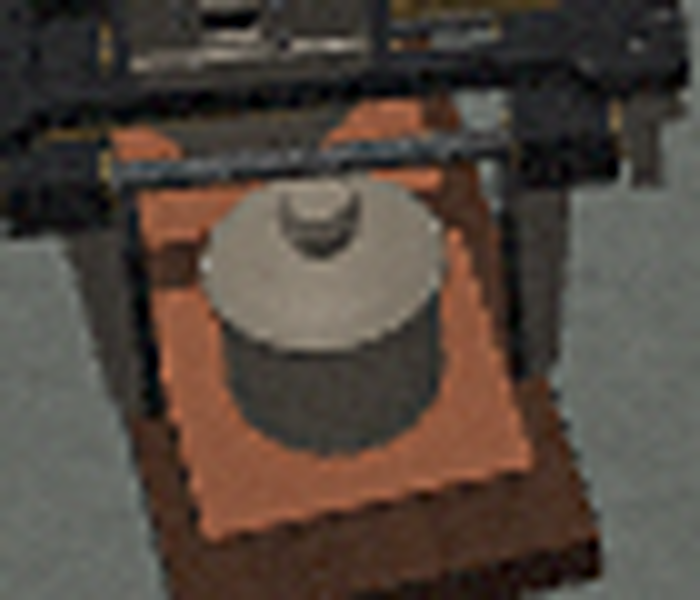

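apply_moves(
  slide=[
    [-0.02,0,0],
    [-0.05,0,0],
    [-0.07,0,0],
    [-0.08,0,0],
    [-0.09,0,0],
    [-0.09,0,0],
    [-0.08,0,0],
    [0,-0.05,0.09],
    [0,-0.05,0.09],
    [0,-0.05,0.09],
    [0,-0.05,0.09],
    [0,-0.05,0.09],
    [0,-0.05,0.09],
    [0,-0.05,0.09],
    [0,-0.05,0.09],
    [0,0,0],
    [0,0,0],
  ],
  rot=[
    [0,0,0],
    [0,0,0],
    [0,0,0],
    [0,0,0],
    [0,0,0],
    [0,0,0],
    [0,0,0],
    [0,0,0],
    [0,0,0],
    [0,0,0],
    [0,0,0],
    [0,0,0],
    [0,0,0],
    [0,0,0],
    [0,0,0],
    [0,0,0],
    [0,0,0],
  ],
)

```text
clock: 38.62
tool_pos: [0.3269, -0.3731, 0.1736]
orientation: [[0.0, 0.997, -0.076], [0.0, -0.076, -0.997], [-1.0, 0.0, -0.0]]
ft_force: [0.4, 0.5, -0.2]
width: 0.0918
```

```bash
python3 go.py .4635 -.165 .030 -4.2; python3 look.py ft 180 220 390 330 top; python3 look.py fs 160 130 300 310; python3 look.py fs0 0 0 560 420
```

```text
t 38.62 pos [ 0.3269 -0.3731  0.1736] yaw -4.35 w 0.0918 F [ 0.4  0.5 -0.2] q [-1.1  -0.01  1.86  0.    1.29 -1.02]
rot [-0.003 -0.    -0.   ] slide if unrotated [ 0.479  0.401 -0.726] slide after rot [ 0.479  0.403 -0.725]
scale 3.8095238095238093
scale 3.3333333333333335
scale 1.4285714285714286
```

View pics/ft.png

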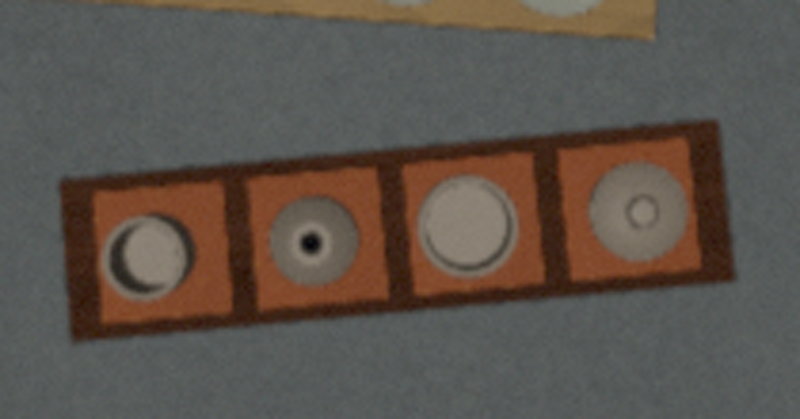

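View pics/fs.png

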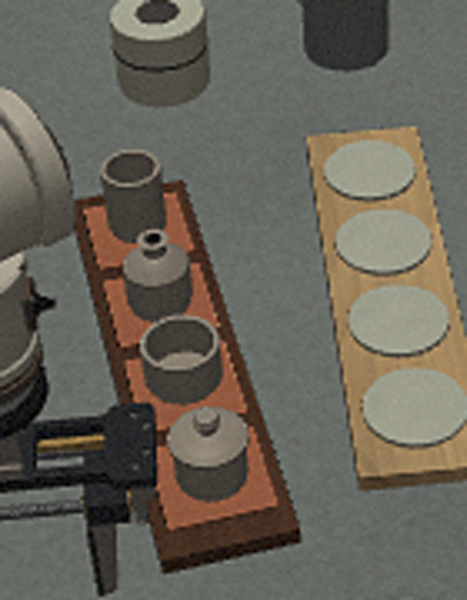

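View pics/fs0.png

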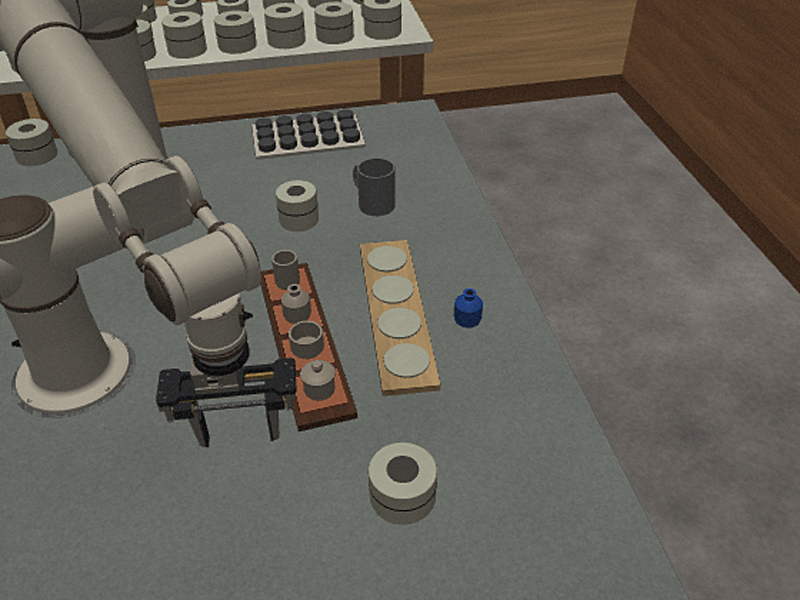

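```bash
python3 - <<'E'
from h import *
T={"top":[(.4357,.1512),(.4452,.0465),(.4546,-.0579),(.4643,-.1624)],"side":[(.4342,.1472),(.4437,.0427),(.4531,-.0619),(.4631,-.1665)]}
P={"top":[(149,256),(311,242),(468,226),(641,211)],"side":[(131,168),(152,238),(181,343),(208,413)]}
Z=[.094,.098,.070,.092]
for n,o,s in(("top",(180,220),800/210),("side",(160,130),600/180)):
    for p,z,t in zip(P[n],Z,T[n]):
        d=ray(n,np.array(p)/s+o,z)[:2]-t
        c,sn=np.cos(.0911),np.sin(.0911)
        print(n,"offset mm board xy",np.round([1e3*(c*d[0]+sn*d[1]),1e3*(-sn*d[0]+c*d[1])],1))
E
```

```text
top offset mm board xy [ 0.5 -2.2]
top offset mm board xy [ 0.1 -0.6]
top offset mm board xy [-0.2  3.7]
top offset mm board xy [-0.1 -1. ]
side offset mm board xy [2.2 0.8]
side offset mm board xy [1.4 1.3]
side offset mm board xy [2.8 2.5]
side offset mm board xy [3.8 3.1]
```

All four within about 5 mm of their tile centres, upright; moulds untouched; gripper is clear.

```bash
python3 -c "
from workcell import bot
print(bot.close_job())"
```

```text
the job is handed in; nothing more can be done
None
```

I moved all four pieces to the firing board in reverse order, set each one down until I felt light contact, and let it go. From left to right the firing board now holds tumbler, vase, dish and pot. The job was handed in at about 39 s of the 112 s allowed.

- **Position:** in the last pictures from both cameras, every piece stood upright, within about 5 mm of its tile's centre against the 13 mm allowed.
- **Clearances:** the gripper was open and clear of everything, and the moulds looked unmoved by eye.
- **Cameras disagreed:** the two cameras differed by about 4 mm along the row when measuring the tiles. I compared the fingertips with the side picture and leaned on that camera; each offset above is against that same camera's own tile measurement.
- **Pot grip:** the jaws stopped at about 61.5 mm instead of 58 mm, so they held the pot by its lid edge, and it leaned a few degrees on the way. It stood straight again when set down and released.

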